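# Hang the spring balance on the stand's hook, scale outward

### The arm

A 6-joint arm with a two-finger parallel gripper is mounted at the origin on the work surface. World frame = base frame: x ahead of the robot, y to its left, z up, the work surface at z = 0. Lengths are in m, angles in degrees, forces in N, time in s.
With the tool pointing down it reaches from about 0.375 to 0.9 m from the base axis. Payload 3.1 kg.
Tool frame: the origin (TCP) lies midway between the tips of the shut fingers; the grasp point (between the pads) lies 19 mm behind it; z points along the fingers, y is the direction in which the jaws open and shut (so a half turn about z gives the same grasp; the last joint's range is limited). The gripper opens to 87 mm and grips with 3 to 60 N. Pads are 19 mm wide; open, the fingers measure 117 mm over their backs; the gripper's body (75 mm by 190 mm) begins 51 mm behind the grasp point.
Start: joints at [-81.331, 30.224, 82.088, -0, 67.689, -10.227], TCP at [0.202, -0.591, 0.223] pointing down, gripper open.
Joint ranges: [-176.69, 176.69], [-43.24, 126.21], [12.49, 139.97], [-82, 262], [0, 151.66], [-163.58, 163.58]. Speed limits (degrees/s): [159.86, 159.86, 180, 180, 180, 180].

### API

Orientations are given as a 3x3 rotation matrix whose columns are the frame's x, y, z axes.
In Python, from rig import bot gives the robot as it stands.
- The arm moves only by the tool carry_out, never from a script. Its arguments are lists of equal length, an entry for each row: "grip": the gripper's target within -1 to 1 (fully open at 1, half-way at 0, shut at -1); "slide": the shift along the tool's x, y, z in mm, a list of three; "twist": the turn, a rotation vector about the tool's x, y, z in rad, a list of three. In form: {"grip": [grip, ...], "slide": [[dx, dy, dz], ...], "twist": [[wx, wy, wz], ...]}. A call has 1 to 12 rows; each row shifts and turns the pose as measured when the row begins, along the tool's axes as they then stand; what a row does not reach is not made up. A row lasts 1/10 s, in which the tool goes at most 50 mm and 8.59 degrees, less where a joint would pass 70% of its speed; a pose out of reach is approached as far as the arm can. A call is refused whole if a number of a shift passes 50 or a number of a turn 0.15, either way. A call with a gripper value outside its range is refused whole. The fingers move at their own pace and stop on an object; the grip force is fixed at half the most. Time passes only in rows, so rows that do not move let the fingers close. It gives the time, the measured TCP pose, the force and the opening at its end, in the units of the state.
- bot.read_state(): the state, without advancing time (a new reading comes with each control period).
- bot.capture(name): name is "scene" or "top"; returns a dict with "color" (420x560x3 uint8, red, green, blue), "depth" (420x560 float32, m along the optical axis (not along the pixel's ray), 0 where there is no reading), "fx", "fy", "cx", "cy" (pixels), "position" and "rotation" of the camera in the world. Camera axes: x right, y up, looking along -z (the intrinsics and any distortion apply to the point x, -y, -z); pixel columns grow to the right and rows downward; lengths in m; the calibration is good to about 2 mm. A picture is of the moment at which its call begins.
- bot.hand_in(): hands the job in, once; it reports no verdict.
The state is a dict: "time_s": time; "joint_positions": joint angles; "qvel": joint speeds; "tau": joint torques, N m; "position": TCP position; "tcp_rot": TCP orientation; "force": force on the tool from outside, world axes, zero at the start; "moment": the same for the moment, N m; "opening": opening from 0.0 (shut) to 1.0 (fully open).
Only numpy, scipy, OpenCV 4.12 (cv2) and the standard library are available. Lean on these libraries where they do the work, as an engineer would, in place of code of your own. Each camera call takes 0.05 s, during which the arm holds its last target.

### The job

Take the larger spring balance out of the wooden rack and hang it by its ring in the dip of the hook on the lab stand, graduated face pointing outward, away from the stand's rod. The boss may be clamped a little high or low, so feel for the hook, and before letting go settle the ring in the dip with a steady downward pull of about 10 N for a second or so, never loading the stand with more than 25 N. Leave the balance hanging still and everything else where it stands.

Things in the scene. Friction and masses are not known exactly. Their poses are not given: they have to be found in the camera images.
- balance: The larger of two flat spring balances standing in the rack, loose, 0.12 to 0.2 kg. Grey plastic case 36 mm wide (y), 20 thick (x), 130 tall (z, up towards its ring). Origin: centre of the case's lower end. A small draw hook reaches 28 mm further down. The graduated face is on its -x side; the back (+x) is plain grey with two screws.
- face (a point): Centre of the larger balance's graduated face: white card with black scale marks and a slot, 10 mm to the -x side of the case's middle, 65 mm above its lower end.
- grip (a point): On the larger balance's centre line, 27 mm below the top of its case: a good place to grip the two side faces (fingers closing along its y, 36 mm), since the hook bar must then pass between the fingers, through the ring, up to 41 mm above the case's top.
- ring_top (a point): Inside top of the larger balance's ring: underside of the wire that will rest on the hook, on the centre line 160 mm above the balance's origin. The closed steel ring, wire 3.6 mm thick, 20 mm clear inside, stands rigidly in the y-z plane (hole along x) on an 8 mm neck on top of the case.
- rack: Fixed wooden rack 148 x 80 mm, end boards 92 mm high; origin: centre of its underside. Two equal sockets, 24 mm (x) by 40 mm (y), at x = -30 and +30 mm; a balance stands in each, aligned with the rack's axes, case's lower end 42 mm above the table. The socket plate's top is at 82 mm. Raise a balance 80 mm or more to clear the rack.
- small_balance: Bystander: the smaller spring balance in the rack's other socket, case 28 x 18 x 100 mm, otherwise alike, origin alike; its ring's top is 170 mm above the table. Leave it standing.
- stand: Fixed lab stand. Origin: on the table at the axis of the steel rod (12 mm thick, 380 mm tall). Grey base plate 130 mm wide, 12 thick, reaching 175 mm to -x and 35 mm to +x of the rod. A boss (30 x 28 x 34 mm) clamped on the rod carries a rigid steel hook bar 6 mm thick pointing to the stand's -x: that is outward. Boss and bar do not shift.
- bar_nominal (a point): Point on the stand, 100 mm to -x of the rod's axis, 273 mm up: where the axis of the hook bar's level part nominally lies. The boss was clamped by hand up to 18 mm lower or higher, which this point does not show: see it or feel for it, e.g. by lowering shut fingertips on the bar here. The level part runs from the boss to 103 mm from the rod.
- dip_nominal (a point): Bottom of the bar's V-shaped dip (bar axis) at nominal height, up to 18 mm off like bar_nominal: 125 mm to -x of the rod's axis, 12 mm below the level part. From it the bar rises to its round tip, 143 mm from the rod, level with the level part. Hung in the dip, ring_top is about 8 mm below the axis of the level part.
- beaker: Bystander: empty glass beaker 68 mm across, 90 mm tall, loose. Origin: centre of its underside.
- watch_glass: Bystander: shallow glass dish 90 mm across, 14 mm high, loose. Origin: centre of its underside.
Not all that is in view belongs to the job. Leave any orange or red look-alike of the balance alone.

How it is judged (in metres and radians):
On the way:
1. the ring is in the dip with the face outward and the balance is drawn down so that it loads the stand with 7 to 14 N for half a second (contact force between balance and stand between 7 and 14 N and x of ring_top in the frame of stand between -0.133 and -0.117 m and z of ring_top in the frame of stand between 0.237 and 0.293 m and x of stand in the frame of balance above 0.05 m), for 0.5 s.
At the end, for the whole second after the job is handed in: The larger balance hangs still by its ring in the hook's dip (ring top within 6 mm along the bar, 8 mm sideways), carried by the stand, upright within 0.15 rad, graduated face outward within 0.3 rad, released, under 0.05 m/s (x of ring_top in the frame of stand between -0.131 and -0.119 m and y of ring_top in the frame of stand between -0.008 and 0.008 m and z of ring_top in the frame of stand between 0.238 and 0.292 m and contact force between balance and stand above 0.4 N and x of stand in the frame of balance above 0.05 m and angle between the x axis of balance and the x axis of stand, either way round below 0.3 rad and angle between balance's own z axis and vertical below 0.15 rad and linear speed of balance below 0.05 m/s and contact force between balance and the fingers below 0.05 N); the robot touches nothing.
It fails at once if the stand or its hook is loaded with more than 25 N, by anything (contact force between stand and anything else above 25 N).
It fails at once if the smaller balance is moved by more than 20 mm (distance of small_balance from where it was at the start of the episode above 0.02 m).
It fails at once if the beaker is moved by more than 20 mm (distance of beaker from where it was at the start of the episode above 0.02 m).
It fails at once if the watch glass is moved by more than 20 mm (distance of watch_glass from where it was at the start of the episode above 0.02 m).
It also fails if it takes over 72 s, if anything falls off the work surface, if the arm or the gripper's body presses on something with over 40 N, if the wrist force passes 120 N, or if a joint passes its speed limit or range.

## Working session

There is one attempt and no reset: what is moved stays moved. The work goes in short steps, Python scripts to look and compute and a tool call to move; the robot and the scene stay as the last step left them, time stands still between calls to the robot, and variables do not carry over. Pictures are saved under pics/ and viewed, and the job is handed in when it is done.

Besides the shell and the picture viewer there is one more tool, called after ">>>" by a JSON object that holds its "api" and its "payload". carry_out: Moves the arm, as the interface text tells. Its arguments: {"type":"object","properties":{"grip":{"type":"array"},"slide":{"type":"array"},"twist":{"type":"array"}},"required":["grip","slide","twist"]}

```bash
ls; mkdir -p pics
python3 - <<'E'
from rig import bot
import cv2,numpy as np
print(bot.read_state())
for n in ("scene","top"):
    c=bot.capture(n)
    cv2.imwrite(f"pics/{n}0.png",c["color"][:,:,::-1])
    np.savez(f"pics/{n}0.npz",**c)
    print({k:v for k,v in c.items() if k not in("color","depth")},(c["depth"]>0).mean())
E
```

```text
pics
{'time_s': 0.0, 'joint_positions': array([-8.13329473e+01,  3.02783245e+01,  8.21577195e+01, -1.81047434e-03,
        6.76886673e+01, -1.02270619e+01]), 'qvel': array([-0.00981053,  0.00727017,  0.14231873,  0.02434419,  0.07962502,
        0.05681792]), 'tau': array([ 3.61968969e-04, -4.40044963e+01, -1.76591206e+01,  6.35488098e-02,
        5.83729148e-02, -1.52021312e-04]), 'position': array([ 0.20229539, -0.59056902,  0.22157111]), 'tcp_rot': array([[ 9.46114796e-01,  3.23831231e-01, -3.56899501e-04],
       [ 3.23831230e-01, -9.46112426e-01,  2.14736066e-03],
       [ 3.57715394e-04, -2.14722490e-03, -9.99997631e-01]]), 'force': array([0.26781298, 0.03795495, 0.23497256]), 'moment': array([ 0.04192081,  0.00806831, -0.03453744]), 'opening': 1.0011165252731855}
{'fx': 407.73272241127955, 'fy': 407.73272241127955, 'cx': 273.4403966408812, 'cy': 215.93733173604892, 'position': array([ 1.39346844, -0.31304867,  0.80715504]), 'rotation': array([[ 0.21065197, -0.58731485,  0.78146466],
       [ 0.97737318,  0.14220925, -0.15658287],
       [-0.01916806,  0.79676709,  0.60398244]])} 0.9959863945578231
{'fx': 411.75511588253113, 'fy': 411.75511588253113, 'cx': 286.44021346452445, 'cy': 203.99494273810816, 'position': array([ 0.45466585, -0.12167338,  1.53521798]), 'rotation': array([[ 0.02230565,  0.99680126, -0.07674448],
       [-0.99974109,  0.0225848 ,  0.00277139],
       [ 0.00449579,  0.0766628 ,  0.99704694]])} 0.996109693877551
```

View pics/scene0.png

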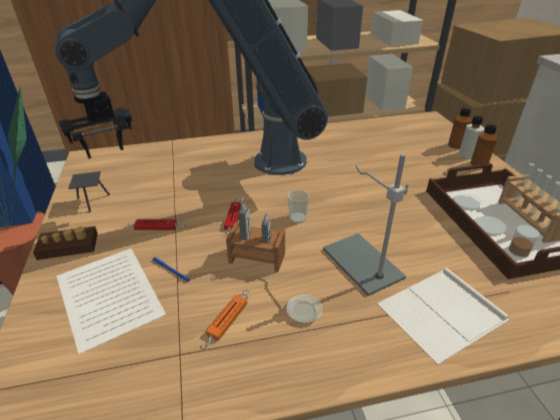

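View pics/top0.png

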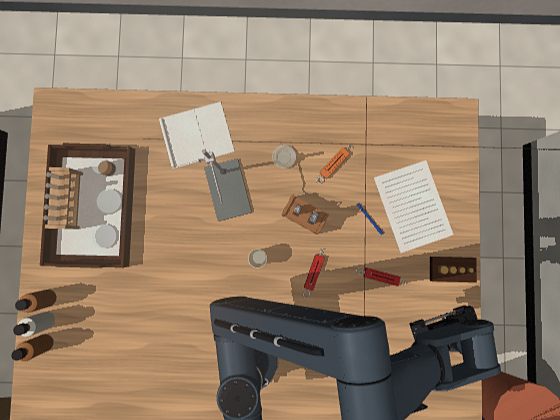

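The scene view shows the rack at about (257,243), with the larger balance on its left at (245,222) and the smaller at (266,230). The stand rod runs from (400,158) to (381,277), with the hook to the left of the boss at (397,192). In the top view the rack is at (305,213) and the stand base at (230,190). I'll zoom in.

```bash
cat > h.py <<'E'
import numpy as np,cv2
def load(n): return dict(np.load(f"pics/{n}.npz"))
def pts(c):
    d=c["depth"];v,u=np.mgrid[:d.shape[0],:d.shape[1]]
    P=np.stack([(u-c["cx"])/c["fx"]*d,-(v-c["cy"])/c["fy"]*d,-d],-1)
    return P@c["rotation"].T+c["position"]
def ray(c,u,v):
    r=np.array([(u-c["cx"])/c["fx"],-(v-c["cy"])/c["fy"],-1.])
    return c["rotation"]@r
def atz(c,u,v,z):
    r=ray(c,u,v);return c["position"]+r*(z-c["position"][2])/r[2]
def proj(c,P):
    q=(np.asarray(P)-c["position"])@c["rotation"]
    return np.stack([c["cx"]+c["fx"]*q[...,0]/-q[...,2],c["cy"]+c["fy"]*q[...,1]/q[...,2]],-1)
def tri(c1,p1,c2,p2):
    a,b=ray(c1,*p1),ray(c2,*p2)
    A=np.stack([a,-b],1);s=np.linalg.lstsq(A,c2["position"]-c1["position"],rcond=None)[0]
    q1=c1["position"]+a*s[0];q2=c2["position"]+b*s[1]
    return (q1+q2)/2,np.linalg.norm(q1-q2)
def crop(c,u0,v0,u1,v1,k,f):
    im=np.ascontiguousarray(c["color"][v0:v1,u0:u1,::-1]);cv2.imwrite(f,cv2.resize(im,None,fx=k,fy=k,interpolation=cv2.INTER_CUBIC))
E
python3 - <<'E'
from h import *
s,t=load("scene0"),load("top0")
crop(s,220,190,300,275,7,"pics/s_rack.png")
crop(s,320,145,420,295,4,"pics/s_stand.png")
crop(t,270,180,340,245,9,"pics/t_rack.png")
crop(t,190,135,260,230,6,"pics/t_stand.png")
E
```

```text
(no output)
```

View pics/s_rack.png

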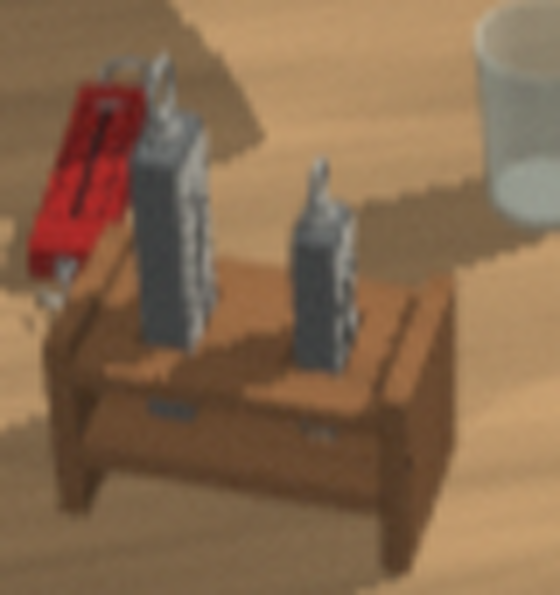

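View pics/t_rack.png

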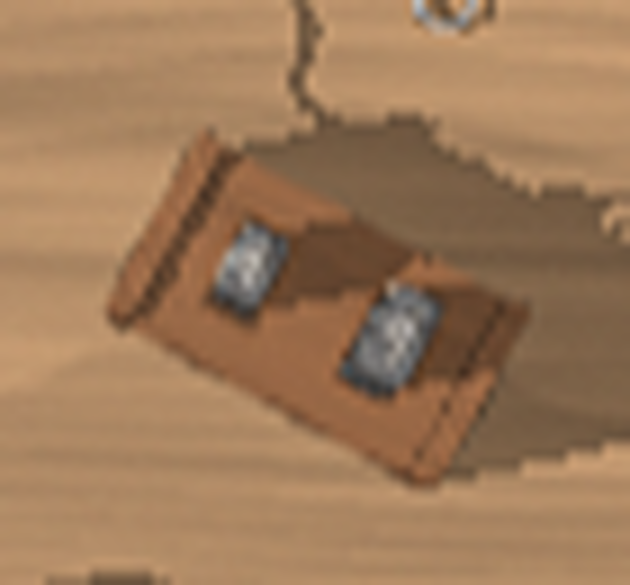

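View pics/s_stand.png

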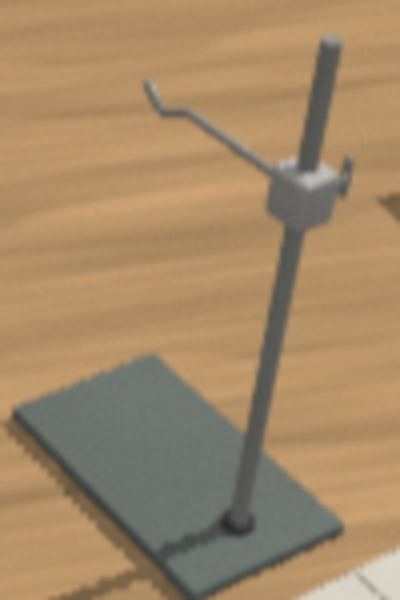

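View pics/t_stand.png

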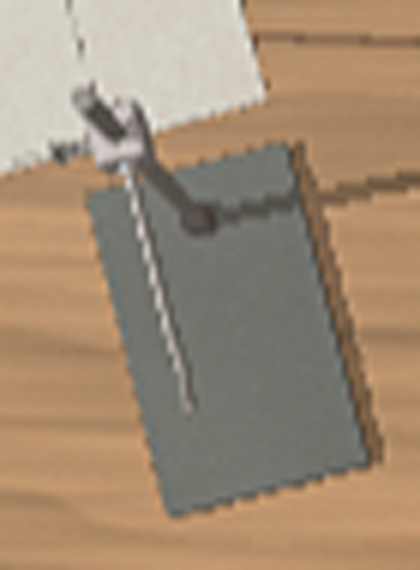

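Run:
```python
from h import *
s,t=load("scene0"),load("top0")
np.set_printoptions(precision=4,suppress=True)
# rack from depth: both views, points near rack centre
c0=atz(t,305,212,.085);print("c0",c0)
for n,c in(("s",s),("t",t)):
    P=pts(c).reshape(-1,3);C=c["color"].reshape(-1,3).astype(int)
    near=np.hypot(*(P[:,:2]-c0[:2]).T)<.12
    wood=(C[:,0]-C[:,2]>40)
    m=near&(P[:,2]>.072)&(P[:,2]<.1)&wood
    r=cv2.minAreaRect(P[m][:,:2].astype(np.float32)*1000);print(n,"rack",m.sum(),r,np.percentile(P[m][:,2],[5,50,95]))
    for nm,lo,hi in(("case",.1,.178),("top",.160,.178),("ring",.182,.22)):
        m=near&(P[:,2]>lo)&(P[:,2]<hi)&(C.max(1)-C.min(1)<30)
        q=P[m]
        if len(q)>4: print(n,nm,len(q),cv2.minAreaRect(q[:,:2].astype(np.float32)*1000),q.mean(0),q.max(0))
# stand
b0=atz(t,230,190,.012)
for n,c in(("s",s),("t",t)):
    P=pts(c).reshape(-1,3);C=c["color"].reshape(-1,3).astype(int)
    near=np.hypot(*(P[:,:2]-b0[:2]).T)<.2
    m=near&(P[:,2]>.005)&(P[:,2]<.018)&(C[:,0]<C[:,2]+12)&(C.max(1)<140)
    print(n,"base",m.sum(),cv2.minAreaRect(P[m][:,:2].astype(np.float32)*1000),np.median(P[m][:,2]))
    m=near&(P[:,2]>.05)&(P[:,2]<.42)
    q=P[m];hi=q[q[:,2]>.34]
    print(n,"rod hi",len(hi),np.median(hi,0),q[:,2].max())
    lo=q[(q[:,2]<.22)]; print("rod lo",len(lo),np.median(lo,0))
    m=(q[:,2]>.24)&(q[:,2]<.33);print(n,"bar/boss",m.sum(),q[m].min(0),q[m].max(0))
```

```text
c0 [ 0.5395 -0.1918  0.085 ]
s rack 904 ((534.244873046875, -192.5078125), (148.51602172851562, 87.462646484375), 62.29563522338867) [0.0751 0.0823 0.0929]
s case 421 ((536.345947265625, -193.66159057617188), (80.79586791992188, 35.53411865234375), 64.06397247314453) [ 0.5399 -0.2017  0.1381] [ 0.5659 -0.1529  0.1763]
s top 92 ((534.9407348632812, -197.53114318847656), (69.77436065673828, 35.05511474609375), 62.570098876953125) [ 0.5288 -0.2165  0.1691] [ 0.5561 -0.1664  0.1763]
s ring 24 ((521.130126953125, -219.84014892578125), (3.779296398162842, 27.798828125), 66.323486328125) [ 0.5225 -0.2203  0.1931] [ 0.534  -0.2144  0.2069]
t rack 779 ((534.1381225585938, -191.05035400390625), (147.33924865722656, 80.69498443603516), 62.971282958984375) [0.0774 0.0832 0.0942]
t case 111 ((531.8345947265625, -190.34609985351562), (79.06758117675781, 33.434574127197266), 65.5159683227539) [ 0.5298 -0.194   0.1563] [ 0.5598 -0.1518  0.1769]
t top 58 ((530.3214111328125, -193.91957092285156), (71.30907440185547, 33.226802825927734), 65.5159683227539) [ 0.5219 -0.212   0.1715] [ 0.5543 -0.1611  0.1769]
t ring 10 ((519.9871826171875, -217.9843292236328), (3.1854794025421143, 22.146432876586914), 60.01533508300781) [ 0.5202 -0.2177  0.1991] [ 0.5304 -0.2124  0.2082]
s base 2285 ((625.4741821289062, 91.65199279785156), (208.27828979492188, 127.96878814697266), 16.141698837280273) 0.011623157350971858
s rod hi 101 [0.6942 0.111  0.3621] 0.38102616936990175
rod lo 257 [0.694  0.1106 0.1433]
s bar/boss 477 [0.5542 0.0712 0.2401] [0.7093 0.1478 0.3293]
t base 1641 ((621.0934448242188, 94.66799926757812), (205.11251831054688, 127.69094848632812), 16.005956649780273) 0.012094346681306156
t rod hi 28 [0.6884 0.1131 0.3768] 0.3830311795280401
rod lo 40 [0.6867 0.1112 0.1395]
t bar/boss 196 [0.5523 0.0738 0.2684] [0.7067 0.1478 0.3274]
```

>>> {"api": "carry_out", "payload": {"grip": [1,1,1,1,1,1], "slide": [[25,-20,-20],[25,-20,-20],[25,-20,-20],[25,-20,-20],[20,-20,-10],[20,-20,-10]], "twist": [[0,0,0.13],[0,0,0.13],[0,0,0.13],[0,0.1,0.13],[0,0.1,0.13],[0,0.1,0.13]]}}

```text
time_s: 0.7
position: [0.339, -0.4671, 0.3253]
tcp_rot: [[0.87, -0.42, 0.258], [-0.42, -0.906, -0.056], [0.257, -0.06, -0.965]]
force: [-0.3, -0.4, -0.6]
opening: 1.004
```

```bash
cat > log.py <<'E'
from rig import bot
import json,numpy as np
s=bot.read_state()
open("log.jsonl","a").write(json.dumps({k:np.asarray(v).tolist() for k,v in s.items()})+"\n")
np.set_printoptions(precision=4,suppress=True)
for k in("time_s","joint_positions","position","tcp_rot","force","moment","opening"):print(k,s[k])
E
python3 log.py
python3 - <<'E'
from h import *
np.set_printoptions(precision=4,suppress=True)
s,t=load("scene0"),load("top0")
ex=np.array([np.cos(np.radians(16.05)),np.sin(np.radians(16.05))]);ey=np.array([-ex[1],ex[0]])
for n,c,o in(("s",s,np.array([.6255,.0917])+.07*ex),("t",t,np.array([.6211,.0947])+.07*ex)):
    P=pts(c).reshape(-1,3);q=P[:,:2]-o;X=q@ex;Y=q@ey
    print(n,"origin",o)
    for a,b in((-.16,-.135),(-.135,-.129),(-.129,-.121),(-.121,-.11),(-.1,-.08),(-.08,-.06),(-.06,-.04),(-.04,-.03)):
        m=(X>a)&(X<b)&(abs(Y)<.02)&(P[:,2]>.2)&(P[:,2]<.34)
        if m.sum(): print(a,b,m.sum(),X[m].min(),Y[m].mean(),P[m][:,2].min(),P[m][:,2].mean(),P[m][:,2].max())
    m=(abs(X)<.01)&(abs(Y)<.02)&(P[:,2]>.02)
    print("rod",X[m].mean(),Y[m].mean())
E
```

```text
time_s 0.7
joint_positions [-72.2947  16.1529  90.0775  14.42    66.6571  38.0965]
position [ 0.339  -0.4671  0.3253]
tcp_rot [[ 0.8703 -0.4196  0.2579]
 [-0.4201 -0.9057 -0.0561]
 [ 0.2572 -0.0595 -0.9645]]
force [-0.2505 -0.3956 -0.5594]
moment [ 0.1128  0.2009 -0.0002]
opening 1.0042946837486324
s origin [0.6928 0.1111]
-0.16 -0.135 11 -0.14407572130946783 0.0017266642688211745 0.27131988120284345 0.27796102477158086 0.2836074265482139
-0.135 -0.129 7 -0.1345346800891753 0.0020603594090025435 0.2675464781136889 0.27291563145777054 0.2781358855521988
-0.129 -0.121 5 -0.12804990587674583 0.0002981700571328463 0.26719136981972913 0.27111715719600343 0.2735394164449626
-0.121 -0.11 5 -0.11942228369933386 0.0004974870848414201 0.27257775942762996 0.2744640102407991 0.2778803638848798
-0.1 -0.08 15 -0.0991632655689526 0.0013236842172852762 0.27881959629665864 0.28182926047051887 0.2845829644804223
-0.08 -0.06 19 -0.07984364333902277 0.0014109261729458066 0.27952035635278594 0.2815904692571591 0.28413881192330326
-0.06 -0.04 18 -0.05903636467997434 0.0018382286058233987 0.277460251883883
[... 515 characters left out ...]
1613586 0.26979854263541325 0.27268265422534316 0.2758445738536903
-0.121 -0.11 8 -0.12071779912380248 -0.00015501751241610024 0.2710070150341559 0.2747140884471519 0.2800411552833808
-0.1 -0.08 13 -0.09950328561700938 -0.00037194987679210544 0.2782804309385445 0.283190658064643 0.28726556931288516
-0.08 -0.06 12 -0.07861735981691446 9.404830533835248e-06 0.27803103685595065 0.28244010792355306 0.287071655158613
-0.06 -0.04 12 -0.059635643897227655 -0.0007981865210773355 0.27853452637284115 0.2845355932108899 0.28772608166532043
-0.04 -0.03 5 -0.03917439587999151 -0.00012832664106172964 0.2779813473632149 0.28158007410519786 0.2855614996975293
rod -0.001291489956450417 -0.0016614311350471019
```

```bash
cat > kin.py <<'E'
import numpy as np,json
from scipy.spatial.transform import Rotation as Ro
from scipy.optimize import least_squares
def E(a,d): return Ro.from_euler(a,d,degrees=True).as_matrix()
lim=np.array([[-176.69,176.69],[-43.24,126.21],[12.49,139.97],[-82,262],[0,151.66],[-163.58,163.58]])
def fk(q,k):
    h,e,a2,d4,d6,s,w=k   # s elbow offset, w: wrist x-offset
    A=E('z',q[0]);B=A@E('y',q[1]);C=B@E('y',q[2]);D=C@E('z',q[3])@E('y',q[4]);T=D@E('z',q[5]+90)
    el=A@[0,e,h]+B@[0,0,a2]
    wr=el+C@[s,0,d4]
    p=wr+D@[w,0,d6]
    return p,T,el,wr
E
python3 - <<'E'
from kin import *
L=[json.loads(l) for l in open("log.jsonl")]
L.insert(0,dict(joint_positions=[-81.3329,30.2783,82.1577,-.0018,67.6887,-10.2271],position=[.202295,-.590569,.221571]))
np.set_printoptions(precision=4,suppress=True)
print(fk(L[1]["joint_positions"],[.3,.11,.4,.4,.25,0,0])[1]-np.array(L[1]["tcp_rot"]))
f=lambda k:np.concatenate([fk(l["joint_positions"],k)[0]-l["position"] for l in L])
r=least_squares(lambda k:np.r_[f(k),1e-3*(k[5:])],[.3,.11,.4,.4,.25,0,0]);print(r.x,f(r.x))
E
```

```text
[[-0.  0. -0.]
 [ 0.  0. -0.]
 [-0.  0. -0.]]
[ 0.2487  0.111   0.5692  0.3244  0.3293  0.0709 -0.0552] [-0. -0.  0.  0.  0. -0.]
```

>>> {"api": "carry_out", "payload": {"grip": [0.3,0.3,0.3,0.3], "slide": [[30,-20,-20],[30,-20,-20],[10,-30,0],[0,-20,0]], "twist": [[0.1,0.14,0],[0.1,0.1,0],[0,0.1,0],[0,0,0]]}}

```text
time_s: 1.1
position: [0.4212, -0.4082, 0.4049]
tcp_rot: [[0.723, -0.343, 0.6], [-0.417, -0.909, -0.016], [0.551, -0.239, -0.8]]
force: [0.1, 0.5, -0.8]
opening: 0.724
```

```bash
python3 log.py
```

```text
time_s 1.1
joint_positions [-73.1765   9.9512  93.8266  37.8925  68.0269  29.7515]
position [ 0.4212 -0.4082  0.4049]
tcp_rot [[ 0.7229 -0.3429  0.5999]
 [-0.4175 -0.9085 -0.0162]
 [ 0.5506 -0.2388 -0.7999]]
force [ 0.1493  0.4505 -0.7554]
moment [0.0551 0.3574 0.0034]
opening 0.7237232415973189
```

>>> {"api": "carry_out", "payload": {"grip": [0,0,0,0], "slide": [[0,-30,20],[0,-30,20],[0,0,20],[0,0,0]], "twist": [[-0.1,0.14,0],[-0.1,0.1,0.1],[0,0,0.1],[0,0,0]]}}

```text
time_s: 1.5
position: [0.4799, -0.3611, 0.3731]
tcp_rot: [[0.518, -0.545, 0.66], [-0.544, -0.805, -0.237], [0.66, -0.236, -0.713]]
force: [0.4, 0.1, 0.2]
opening: 0.503
```

```bash
python3 log.py
python3 - <<'E'
from kin import *
L=[json.loads(l) for l in open("log.jsonl")]
L.insert(0,dict(joint_positions=[-81.3329,30.2783,82.1577,-.0018,67.6887,-10.2271],position=[.202295,-.590569,.221571]))
np.set_printoptions(precision=4,suppress=True)
f=lambda k:np.concatenate([fk(l["joint_positions"],k)[0]-l["position"] for l in L])
r=least_squares(lambda k:np.r_[f(k),1e-5*(k[5:])],[.3,.11,.4,.4,.25,0,0]);print(r.x,f(r.x)*1000)
np.save("k.npy",r.x)
E
```

```text
time_s 1.5
joint_positions [-62.0953   7.4468 107.0519  47.3858  39.8689  36.8569]
position [ 0.4799 -0.3611  0.3731]
tcp_rot [[ 0.5179 -0.5448  0.6595]
 [-0.5442 -0.8046 -0.2374]
 [ 0.66   -0.236  -0.7132]]
force [0.3751 0.0533 0.189 ]
moment [ 0.2166  0.363  -0.0046]
opening 0.5027362171757507
[0.2742 0.111  0.588  0.3917 0.3055 0.1141 0.    ] [ 0.0003  0.      0.0001 -0.0004 -0.0001 -0.0002  0.      0.      0.
  0.0001  0.      0.0001]
```

```bash
cat > plan.py <<'E'
from kin import *
k=np.load("k.npy")
def Rt(zyaw,th):   # tool z at yaw, th from vertical(down); y horizontal
    z=np.array([np.sin(th)*np.cos(zyaw),np.sin(th)*np.sin(zyaw),-np.cos(th)])
    y=np.array([np.sin(zyaw),-np.cos(zyaw),0.])  # A-type: x = y x z points up/forward
    x=np.cross(y,z); return np.stack([x,y,z],1)
def ik(p,R,seed):
    def f(q):
        P,T,_,_=fk(q,k);return np.r_[(P-p)*10,(Ro.from_matrix(T.T@R)).as_rotvec()]
    r=least_squares(f,np.clip(seed,lim[:,0]+1,lim[:,1]-1),bounds=(lim[:,0]+.5,lim[:,1]-.5),x_scale=30.)
    return r.x,np.abs(r.fun).max()
D=np.degrees;Ra=np.radians
E
python3 - <<'E'
from plan import *
np.set_printoptions(precision=0,suppress=True,linewidth=150)
rng=np.random.default_rng(0)
q0=[-62,7.4,107,47,40,37]
rackyaw=-27.4
for opt in("A","B"):
  for flipy in(0,1):
   for th in(45,52,60):
    print(opt,"flipy",flipy,th)
    for nm,yaw,g in(("grasp",rackyaw,[.521,-.2188,.147]),("lift",rackyaw,[.521,-.2188,.35]),("pre",rackyaw+133.4,[.532,.067,.235]),("fin",rackyaw+133.4,[.5705,.078,.216])):
        if opt=="B": yaw+=180
        R=Rt(Ra(yaw),Ra(th))
        if flipy: R=R@np.diag([-1,-1,1])
        p=np.array(g)+R[:,2]*.016
        sol=[]
        for i in range(14):
            q,e=ik(p,R,q0 if i==0 else rng.uniform(lim[:,0],lim[:,1]))
            if e<1e-4 and not any(np.abs(q-s).max()<2 for s in sol): sol.append(q)
        print("  ",nm,[str(s) for s in sol])
E
```

```text
A flipy 0 45
   grasp ['[-38.  34. 128. 164.  28. -83.]']
   lift ['[-38.   7. 115.  29.  16.  54.]']
   pre ['[-23.  35.  90.  33.  88. -50.]']
   fin ['[-21.  39.  85.  35.  88. -48.]']
A flipy 0 52
   grasp ['[-39.  39. 132. 167.  43. -87.]']
   lift ['[-39.   8. 120.  83.   9.  -0.]']
   pre ['[-25.  38.  89.  37.  92. -53.]']
   fin ['[-22.  41.  84.  38.  92. -50.]']
A flipy 0 60
   grasp ['[-40.  47. 136. 168.  63. -91.]']
   lift ['[-40.  10. 125. 144.  18. -61.]']
   pre ['[-26.  41.  88.  40.  98. -55.]']
   fin ['[-24.  45.  84.  42.  97. -53.]']
A flipy 1 45
   grasp ['[-38.  34. 128. 164.  28.  97.]']
   lift ['[ -38.    7.  115.   29.   16. -126.]']
   pre ['[-23.  35.  90.  33.  88. 130.]']
   fin ['[-21.  39.  85.  35.  88. 132.]']
A flipy 1 52
   grasp ['[-39.  39. 132. 167.  43.  93.]']
   lift []
   pre ['[-25.  38.  89.  37.  92. 127.]']
   fin ['[-22.  41.  84.  38.  92. 130.]']
A flipy 1 60
   grasp ['[-40.  47. 136. 168.  63.  89.]']
   lift ['[-40.  10. 125. 144.  18. 119.]']
   pre ['[-26.  41.  88.  40.  98. 125.]']
   fin ['[-24.  45.  84.  42.  97. 127.]']
[... 464 characters left out ...]
ft ['[-32.  48.  51.  -6. 141. -97.]']
   pre ['[  22.   37.   99.  -64.   73. -136.]']
   fin ['[  22.   41.   94.  -64.   73. -138.]']
B flipy 1 45
   grasp ['[-32.  52.  65.  -4. 107.  85.]']
   lift ['[-32.  41.  56.  -4. 128.  84.]']
   pre ['[ 17.  31.  99. -52.  64.  31.]']
   fin ['[ 17.  35.  94. -52.  64.  30.]']
B flipy 1 52
   grasp ['[-32.  56.  61.  -4. 115.  85.]']
   lift ['[-32.  44.  53.  -5. 134.  83.]']
   pre ['[ 20.  34.  99. -58.  68.  38.]']
   fin ['[ 19.  38.  94. -58.  68.  36.]']
B flipy 1 60
   grasp ['[-32.  60.  57.  -5. 123.  85.]']
   lift ['[-32.  48.  51.  -6. 141.  83.]']
   pre ['[ 22.  37.  99. -64.  73.  44.]']
   fin ['[ 22.  41.  94. -64.  73.  42.]']
```

```bash
cat > go.py <<'E'
from plan import *
from rig import bot
def rows(p,R,N,s=None):
    s=s or bot.read_state()
    R0=np.array(s["tcp_rot"]);p0=np.array(s["position"])
    w=Ro.from_matrix(R0.T@R).as_rotvec();P=R0.T@(np.asarray(p)-p0)
    M=sum(Ro.from_rotvec(w*i/N).as_matrix() for i in range(N))
    d=np.linalg.solve(M,P)*1000
    print("N",N,"slide",np.round(d,1),"twist",np.round(w/N,4),"| total mm",np.round(P*1000,1),"rad",np.round(w,3))
    pos=[];T=R0.copy();x=p0.copy();q=s["joint_positions"]
    for i in range(N):
        x=x+T@d/1000;T=T@Ro.from_rotvec(w/N).as_matrix();pos.append(x.copy())
    print("path mid",np.round(pos[N//2],3),"end",np.round(pos[-1],3))
    q,e=ik(np.asarray(p),R,q);print("endq",np.round(q,0),e)
def Rb(zyaw,th=52): return Rt(Ra(zyaw),Ra(th))@np.diag([-1.,-1,1])
G=np.array([.521,-.2188,.147]);RG=Rb(152.6)
E
python3 - <<'E'
from go import *
p=G+RG[:,2]*(.016-.12)
print(p,RG)
rows(p+[0,0,.08],RG,24)
E
```

```text
[ 0.59375924 -0.25651481  0.21102879] [[ 0.54659373 -0.46019978 -0.69960807]
 [-0.28332728 -0.88781539  0.36264238]
 [-0.78801075  0.         -0.61566148]]
N 24 slide [ 2.  -6.   4.5] twist [-0.0116 -0.0691 -0.0045] | total mm [ -52.1 -126.8  108.8] rad [-0.278 -1.658 -0.109]
path mid [ 0.562 -0.316  0.341] end [ 0.594 -0.257  0.291]
endq [-32.  56.  34.  -5. 141.  83.] 2.0539125955565396e-14
```

>>> {"api": "carry_out", "payload": {"grip": [0,0,0,0,0,0,0,0,0,0,0,0], "slide": [[4,-12,9],[4,-12,9],[4,-12,9],[4,-12,9],[4,-12,9],[4,-12,9],[4,-12,9],[4,-12,9],[4,-12,9],[4,-12,9],[4,-12,9],[4,-12,9]], "twist": [[-0.023,-0.138,-0.009],[-0.023,-0.138,-0.009],[-0.023,-0.138,-0.009],[-0.023,-0.138,-0.009],[-0.023,-0.138,-0.009],[-0.023,-0.138,-0.009],[-0.023,-0.138,-0.009],[-0.023,-0.138,-0.009],[-0.023,-0.138,-0.009],[-0.023,-0.138,-0.009],[-0.023,-0.138,-0.009],[-0.023,-0.138,-0.009]]}}

```text
time_s: 2.7
position: [0.5921, -0.2665, 0.3021]
tcp_rot: [[0.523, -0.458, -0.719], [-0.296, -0.888, 0.351], [-0.799, 0.029, -0.601]]
force: [-0.6, -0.7, 0.1]
opening: 0.5
```

```bash
python3 log.py
python3 - <<'E'
from go import *
p=G+RG[:,2]*(.016-.10)
rows(p+[0,0,.03],RG,8)
E
```

```text
time_s 2.7
joint_positions [-31.86    57.0244  32.1806  -7.8589 143.4821  82.2544]
position [ 0.5921 -0.2665  0.3021]
tcp_rot [[ 0.5233 -0.4582 -0.7185]
 [-0.2962 -0.8884  0.3507]
 [-0.799   0.0293 -0.6006]]
force [-0.607  -0.6933  0.1239]
moment [-0.1795 -0.4788 -0.0086]
opening 0.499925801775194
N 8 slide [ 5.8 -1.4  7.4] twist [ 0.0024  0.0023 -0.0027] | total mm [ 47.1 -11.9  59. ] rad [ 0.019  0.019 -0.022]
path mid [ 0.584 -0.256  0.256] end [ 0.58  -0.249  0.229]
endq [-32.  57.  42.  -5. 133.  84.] 3.608224830031759e-15
```

>>> {"api": "carry_out", "payload": {"grip": [0,0,0,0,0,0,0,-0.05,-0.05], "slide": [[6,-1.5,7.5],[6,-1.5,7.5],[6,-1.5,7.5],[6,-1.5,7.5],[6,-1.5,7.5],[6,-1.5,7.5],[6,-1.5,7.5],[6,-1.5,7.5],[0,0,0]], "twist": [[0.0025,0.0025,-0.003],[0.0025,0.0025,-0.003],[0.0025,0.0025,-0.003],[0.0025,0.0025,-0.003],[0.0025,0.0025,-0.003],[0.0025,0.0025,-0.003],[0.0025,0.0025,-0.003],[0.0025,0.0025,-0.003],[0,0,0]]}}

```text
time_s: 3.6
position: [0.5787, -0.2504, 0.2232]
tcp_rot: [[0.554, -0.463, -0.692], [-0.288, -0.886, 0.362], [-0.781, -0.001, -0.624]]
force: [-0.0, 0.6, -0.1]
opening: 0.484
```

```bash
python3 log.py
python3 - <<'E'
from go import *
from h import *
p=G+RG[:,2]*(.016-.07)
rows(p,RG,8)
for n in("scene","top"):
    c=bot.capture(n);np.savez(f"pics/{n}1.npz",**c)
    cv2.imwrite(f"pics/{n}1.png",c["color"][:,:,::-1])
s,t=load("scene1"),load("top1")
crop(s,190,130,320,275,4,"pics/s1c.png");crop(t,230,120,370,270,4,"pics/t1c.png")
E
```

```text
time_s 3.6
joint_positions [-31.8943  57.2658  42.4041  -4.4696 131.5352  84.2863]
position [ 0.5787 -0.2504  0.2232]
tcp_rot [[ 0.5538 -0.4628 -0.6922]
 [-0.2883 -0.8865  0.3621]
 [-0.7812 -0.001  -0.6243]]
force [-0.0396  0.6294 -0.0898]
moment [-0.2056 -0.3759  0.0192]
opening 0.48356800106615244
N 8 slide [ 2.4 -0.2  5.6] twist [-0.0004 -0.0014 -0.0001] | total mm [19.  -1.4 44.9] rad [-0.003 -0.011 -0.001]
path mid [ 0.566 -0.243  0.196] end [ 0.559 -0.238  0.18 ]
endq [-32.  58.  49.  -4. 125.  85.] 8.698966297644893e-11
```

View pics/s1c.png

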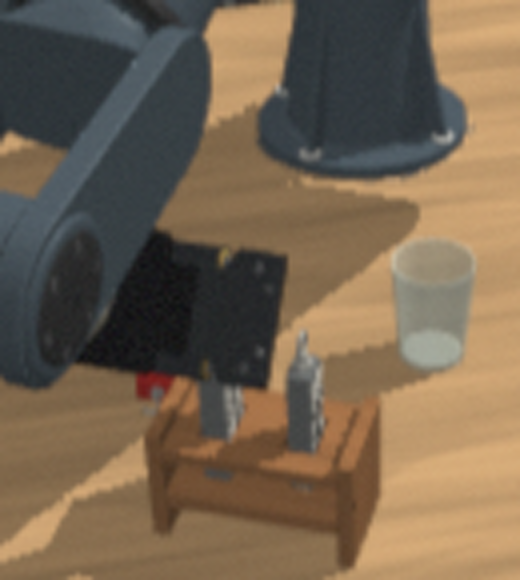

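View pics/t1c.png

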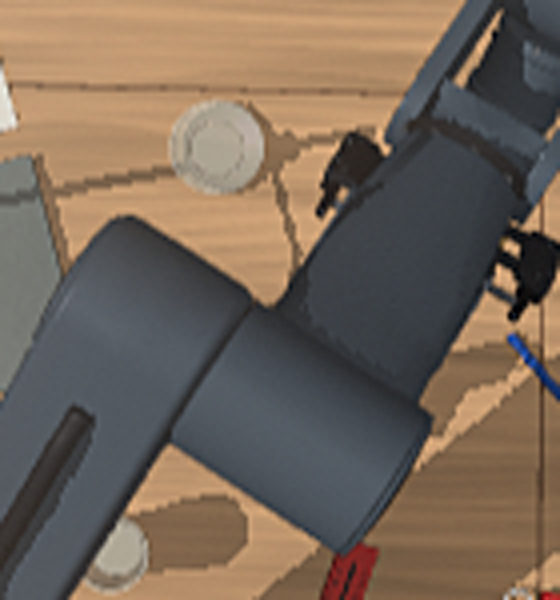

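The scene view shows the gripper body at about (235,215), coming down behind the larger balance (246,232). The top view is blocked by the forearm. Both balances show scale marks on their right-hand (+y) sides. I'll continue along the approach.

>>> {"api": "carry_out", "payload": {"grip": [-0.05,-0.05,-0.05,-0.05,-0.05,-0.05,-0.05,-0.05,-0.05], "slide": [[3,0,7],[3,0,7],[3,0,7],[3,0,7],[3,0,7],[3,0,7],[0,0,5],[0,0,5],[0,0,0]], "twist": [[0,-0.0015,0],[0,-0.0015,0],[0,-0.0015,0],[0,-0.0015,0],[0,-0.0015,0],[0,-0.0015,0],[0,0,0],[0,0,0],[0,0,0]]}}

```text
time_s: 4.6
position: [0.5509, -0.2358, 0.1731]
tcp_rot: [[0.548, -0.463, -0.697], [-0.285, -0.887, 0.364], [-0.787, -0.0, -0.618]]
force: [0.0, -0.3, 0.0]
opening: 0.476
```

```bash
python3 log.py|tail -4
python3 - <<'E'
from go import *
p=G+RG[:,2]*(.016)
rows(p,RG,9)
E
```

```text
[-0.7866 -0.0005 -0.6175]]
force [ 0.0014 -0.2642  0.0128]
moment [-0.1167 -0.4458  0.0141]
opening 0.475928532893494
N 9 slide [-0.1 -0.1  6.6] twist [-0.0003 -0.0003 -0.0001] | total mm [-0.7 -1.2 59.2] rad [-0.002 -0.002 -0.001]
path mid [ 0.528 -0.223  0.153] end [ 0.51  -0.213  0.137]
endq [-32.  56.  61.  -4. 115.  85.] 4.440892098500626e-15
```

>>> {"api": "carry_out", "payload": {"grip": [-0.05,-0.05,-0.05,-0.05,-0.05,-0.05,-0.05,-0.05,-0.05], "slide": [[0,-0.5,8],[0,-0.5,8],[0,-0.5,8],[0,0,8],[0,0,8],[0,0,8],[0,0,6],[0,0,4],[0,0,0]], "twist": [[0,0,0],[0,0,0],[0,0,0],[0,0,0],[0,0,0],[0,0,0],[0,0,0],[0,0,0],[0,0,0]]}}

```text
time_s: 5.5
position: [0.5076, -0.2113, 0.1348]
tcp_rot: [[0.548, -0.463, -0.697], [-0.286, -0.887, 0.364], [-0.786, -0.0, -0.618]]
force: [-0.3, -0.2, 0.2]
opening: 0.476
```

```bash
python3 log.py|tail -4
python3 - <<'E'
from go import *
from h import *
p=G+RG[:,2]*(.016)
rows(p,RG,9)
for n in("scene",):
    c=bot.capture(n);np.savez(f"pics/{n}2.npz",**c)
crop(load("scene2"),200,150,320,275,5,"pics/s2c.png")
E
```

```text
[-0.7859 -0.0004 -0.6184]]
force [-0.2689 -0.2196  0.1537]
moment [-0.2118 -0.4104 -0.0356]
opening 0.47644631937742987
N 9 slide [-0.   0.1 -0.4] twist [-0.0003 -0.0004 -0.0001] | total mm [-0.1  0.5 -3.6] rad [-0.002 -0.003 -0.001]
path mid [ 0.509 -0.212  0.136] end [ 0.51  -0.213  0.137]
endq [-32.  56.  61.  -4. 115.  85.] 3.5795492231373706e-12
```

View pics/s2c.png

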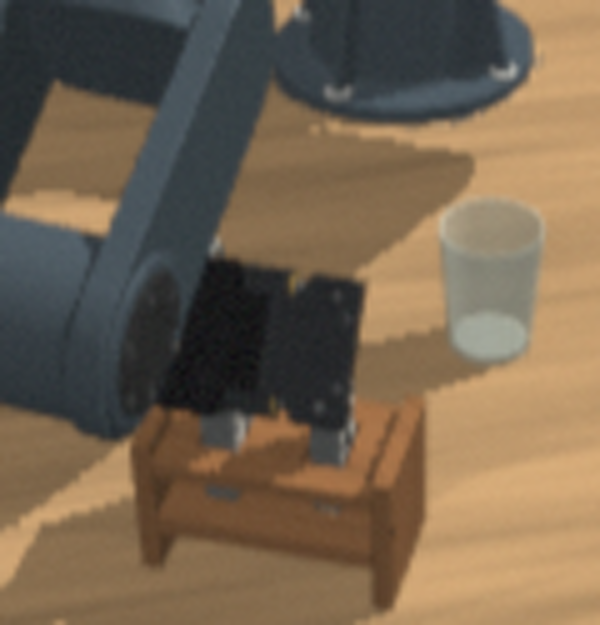

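The gripper body now hides the tops of both balances, at around (265,215) in the scene view. There is no contact force and the pose is within 4 mm of target. I'll back off 3 mm and close.

>>> {"api": "carry_out", "payload": {"grip": [-0.05,-1,-1,-1,-1,-1,-1,-1], "slide": [[0,0,-3],[0,0,0],[0,0,0],[0,0,0],[0,0,0],[0,0,0],[0,0,0],[0,0,0]], "twist": [[0,0,0],[0,0,0],[0,0,0],[0,0,0],[0,0,0],[0,0,0],[0,0,0],[0,0,0]]}}

```text
time_s: 6.35
position: [0.5113, -0.2135, 0.1374]
tcp_rot: [[0.551, -0.463, -0.695], [-0.287, -0.887, 0.362], [-0.784, 0.0, -0.621]]
force: [0.8, -0.8, 0.5]
opening: 0.225
```

```bash
python3 log.py|tail -7
python3 - <<'E'
from go import *
s=bot.read_state();p=s["position"];rows(p+np.array([0,0,.12]),RG,10)
E
```

```text
position [ 0.5113 -0.2135  0.1374]
tcp_rot [[ 0.5508 -0.4627 -0.6946]
 [-0.2875 -0.8865  0.3625]
 [-0.7835  0.     -0.6213]]
force [ 0.7875 -0.837   0.5292]
moment [-0.1831 -0.4521 -0.0412]
opening 0.22530469712462697
N 10 slide [-9.4  0.  -7.4] twist [-0.0002 -0.0007 -0.0002] | total mm [-94.    0.  -74.6] rad [-0.002 -0.007 -0.002]
path mid [ 0.511 -0.213  0.209] end [ 0.511 -0.214  0.257]
endq [-32.  49.  57.  -5. 126.  84.] 1.814924751727137e-10
```

>>> {"api": "carry_out", "payload": {"grip": [-1,-1,-1,-1,-1,-1,-1,-1,-1,-1,-1,-1], "slide": [[-4,0,-3.2],[-8,0,-6.4],[-10,0,-8],[-10,0,-8],[-10,0,-8],[-10,0,-8],[-10,0,-8],[-10,0,-8],[-10,0,-8],[-8,0,-6.4],[-4,0,-3.2],[0,0,0]], "twist": [[0,0,0],[0,0,0],[0,0,0],[0,0,0],[0,0,0],[0,0,0],[0,0,0],[0,0,0],[0,0,0],[0,0,0],[0,0,0],[0,0,0]]}}

```text
time_s: 7.55
position: [0.5123, -0.214, 0.2695]
tcp_rot: [[0.555, -0.463, -0.691], [-0.29, -0.887, 0.36], [-0.78, 0.0, -0.626]]
force: [0.2, -0.1, -1.6]
opening: 0.227
```

```bash
python3 log.py|tail -7
python3 - <<'E'
from go import *
from h import *
for n in("scene",):
    c=bot.capture(n);np.savez(f"pics/{n}3.npz",**c)
crop(load("scene3"),180,130,330,275,4,"pics/s3c.png")
E
```

```text
position [ 0.5123 -0.214   0.2695]
tcp_rot [[ 0.5551 -0.4625 -0.6913]
 [-0.2898 -0.8866  0.3605]
 [-0.7797  0.0002 -0.6262]]
force [ 0.2221 -0.0836 -1.5989]
moment [-0.2915 -0.6179  0.0211]
opening 0.22661130528406284
```

View pics/s3c.png

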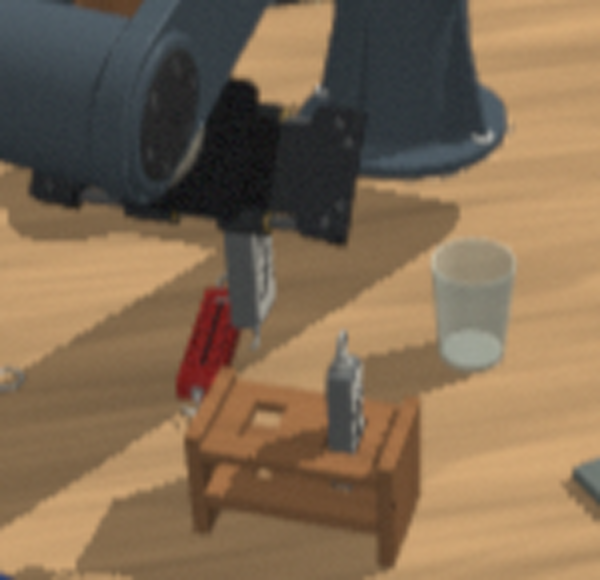

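The lift worked. The balance hangs upright at (243,200) in the scene view, its scale marks facing right (+y), and the left socket is empty. The small balance is untouched at (266,232). Next I'll plan the carry.

```bash
cat >> go.py <<'E'
Rg=np.array([[.5508,-.4627,-.6946],[-.2875,-.8865,.3625],[-.7835,0,-.6213]]);Rg=Ro.from_matrix(Rg).as_matrix()
pg=np.array([.5113,-.2135,.1374]); ringg=np.array([.521,-.2188,.202])
o=Rg.T@(ringg-pg)
S=np.array([.6906,.1126,0]);ex=np.array([np.cos(Ra(16.05)),np.sin(Ra(16.05)),0]);ey=np.array([-ex[1],ex[0],0])
def target(ring,turn=133.45):
    R=E('z',turn)@Rg; return np.asarray(ring)-R@o,R
E
python3 - <<'E'
from go import *
np.set_printoptions(precision=3,suppress=True,linewidth=150)
print("o",o)
def segd(a,b,c,d,n=40):
    A=a+np.linspace(0,1,n)[:,None]*(b-a);B=c+np.linspace(0,1,n)[:,None]*(d-c)
    return np.linalg.norm(A[:,None]-B[None],axis=2).min()
rod=(S,S+[0,0,.38]);bar=(S+[0,0,.28],S-ex*.143+[0,0,.28])
q=np.array(bot.read_state()["joint_positions"])
def check(ring,turn):
    global q
    p,R=target(ring,turn);q,e=ik(p,R,q)
    P,T,el,wr=fk(q,k)
    body=[P-T[:,2]*.07+sx*T[:,1]*.095+sy*T[:,0]*.0375-T[:,2]*b for sx in(-1,0,1) for sy in(-1,1) for b in(0,.1)]
    db=min(segd(b,b,*s) for b in body for s in(rod,bar))
    print(np.round(ring,3),turn,"q",np.round(q,0),"e%.0e"%e,"wr",wr,"tool-rod %.3f fore-rod %.3f tool-bar %.3f body %.3f"%(segd(P,wr,*rod),segd(wr,el,*rod),segd(P,wr,*bar),db))
c=np.array([.521,-.2188,.33]);w1=np.array([.47,-.24,.33])
pre=S-ex*.185+[0,0,.29]
for f in(0,.5,1): check(c+(w1-c)*f,0)
for a in(20,40,60,80,100,120,133.45): check(w1,a)
for f in(.25,.5,.75,1): check(w1+(pre-w1)*f,133.45)
fin=S-ex*.125+[0,0,.272]
check(fin,133.45)
E
```

```text
o [-0.044  0.    -0.049]
[ 0.521 -0.219  0.33 ] 0 q [-32.  48.  57.  -4. 126.  84.] e1e-14 wr [ 0.723 -0.324  0.455] tool-rod 0.372 fore-rod 0.405 tool-bar 0.290 body 0.227
[ 0.496 -0.229  0.33 ] 0 q [-34.  46.  61.  -6. 124.  83.] e3e-14 wr [ 0.698 -0.335  0.455] tool-rod 0.393 fore-rod 0.420 tool-bar 0.305 body 0.235
[ 0.47 -0.24  0.33] 0 q [-36.  45.  64.  -7. 122.  81.] e2e-14 wr [ 0.672 -0.345  0.455] tool-rod 0.414 fore-rod 0.435 tool-bar 0.322 body 0.246
[ 0.47 -0.24  0.33] 20 q [-30.  44.  66. -20. 118.  66.] e2e-10 wr [ 0.696 -0.27   0.455] tool-rod 0.379 fore-rod 0.373 tool-bar 0.322 body 0.228
[ 0.47 -0.24  0.33] 40 q [-24.  42.  71. -30. 110.  54.] e3e-10 wr [ 0.693 -0.191  0.455] tool-rod 0.312 fore-rod 0.308 tool-bar 0.301 body 0.202
[ 0.47 -0.24  0.33] 60 q [-20.  39.  78. -39.  99.  45.] e3e-15 wr [ 0.663 -0.117  0.455] tool-rod 0.244 fore-rod 0.244 tool-bar 0.262 body 0.167
[ 0.47 -0.24  0.33] 80 q [-16.  34.  88. -47.  85.  38.] e1e-14 wr [ 0.609 -0.059  0.455] tool-rod 0.204 fore-rod 0.204 tool-bar 0.220 body 0.168
[ 0.47 -0.24  0.33] 100 q [-14.  29.  99. -57.  70
[... 437 characters left out ...]
115. -76.  48.  35.] e4e-10 wr [0.418 0.055 0.445] tool-rod 0.281 fore-rod 0.286 tool-bar 0.179 body 0.091
[ 0.491 -0.089  0.31 ] 133.45 q [  3.  26. 112. -70.  54.  37.] e1e-11 wr [0.429 0.13  0.435] tool-rod 0.247 fore-rod 0.268 tool-bar 0.123 body 0.043
[ 0.502 -0.014  0.3  ] 133.45 q [ 12.  29. 107. -64.  61.  38.] e2e-13 wr [0.439 0.206 0.425] tool-rod 0.216 fore-rod 0.272 tool-bar 0.075 body 0.031
[0.513 0.061 0.29 ] 133.45 q [ 20.  33. 101. -58.  67.  39.] e5e-14 wr [0.45  0.281 0.415] tool-rod 0.185 fore-rod 0.296 tool-bar 0.055 body 0.027
[0.57  0.078 0.272] 133.45 q [ 19.  37.  94. -57.  68.  36.] e4e-13 wr [0.508 0.298 0.397] tool-rod 0.125 fore-rod 0.261 tool-bar 0.050 body 0.020
```

```bash
cat > chk.py <<'E'
from go import *
np.set_printoptions(precision=3,suppress=True,linewidth=150)
def tobar(ring,turn):
    # bar & rod points in tool frame, check inside boxes (body, fingers, balance)
    p,R=target(ring,turn)
    pts=np.concatenate([S+np.linspace(0,1,200)[:,None]*[0,0,.38],S+[0,0,.28]-ex*np.linspace(0,.143,200)[:,None],])
    L=(pts-p)@R*1000
    def box(lo,hi): 
        d=np.maximum(np.maximum(np.array(lo)-L,L-np.array(hi)),0);return np.linalg.norm(d,axis=1).min()
    return box([-37.5,-95,-250],[37.5,95,-70]),min(box([-12,10,-70],[12,40,0]),box([-12,-40,-70],[12,-10,0]))
def run(wps,q):
    for (a,ta),(b,tb),n in zip(wps[:-1],wps[1:],[6]*9):
        for f in np.linspace(0,1,n)[1:]:
            ring=a+(b-a)*f;t=ta+(tb-ta)*f
            p,R=target(ring,t);q,e=ik(p,R,q)
            bd,fd=tobar(ring,t)
            print(np.round(ring,3),"%.0f"%t,np.round(q,0),"e%.0e"%e,"body-bar/rod %.0f finger %.0f"%(bd,fd))
E
python3 - <<'E'
from chk import *
s=bot.read_state();q=s["joint_positions"];c=s["position"]+s["tcp_rot"]@o
H=S-ex*.2+[0,0,.38]
run([(c,0),(np.array([.48,-.2,.37]),60),(np.array([.48,-.1,.38]),115),(H,133.45),(H-[0,0,.09],133.45),(S-ex*.145+[0,0,.29],133.45),(S-ex*.125+[0,0,.272],133.45)],q)
E
```

```text
[ 0.513 -0.215  0.341] 12 [-29.  47.  58. -13. 125.  74.] e5e-13 body-bar/rod 213 finger 249
[ 0.505 -0.211  0.348] 24 [-25.  45.  61. -20. 122.  65.] e3e-12 body-bar/rod 196 finger 247
[ 0.497 -0.208  0.356] 36 [-22.  42.  65. -27. 117.  57.] e5e-12 body-bar/rod 178 finger 238
[ 0.488 -0.204  0.363] 48 [-19.  40.  70. -32. 111.  50.] e8e-12 body-bar/rod 163 finger 229
[ 0.48 -0.2   0.37] 60 [-16.  36.  76. -37. 104.  44.] e1e-11 body-bar/rod 153 finger 226
[ 0.48  -0.18   0.372] 71 [-12.  34.  81. -41.  99.  41.] e1e-13 body-bar/rod 137 finger 208
[ 0.48  -0.16   0.374] 82 [ -8.  31.  86. -44.  93.  38.] e6e-14 body-bar/rod 137 finger 195
[ 0.48  -0.14   0.376] 93 [ -4.  29.  90. -47.  86.  35.] e2e-13 body-bar/rod 123 finger 185
[ 0.48  -0.12   0.378] 104 [ -1.  26.  95. -51.  80.  32.] e1e-11 body-bar/rod 105 finger 168
[ 0.48 -0.1   0.38] 115 [  2.  23. 100. -55.  73.  29.] e6e-10 body-bar/rod 107 finger 145
[ 0.484 -0.069  0.38 ] 119 [  6.  23. 101. -55.  73.  30.] e2e-13 body-bar/rod 84 finger 117
[ 0.487 -0.037  0.38 ] 122 [  9.  23. 101. -55.  73.  30.] e3e-13 body-bar/rod 62
[... 915 characters left out ...]
6 0.29 ] 133 [ 20.  34.  99. -58.  68.  37.] e2e-15 body-bar/rod 27 finger 24
[0.541 0.069 0.29 ] 133 [ 20.  34.  97. -57.  68.  36.] e2e-15 body-bar/rod 27 finger 24
[0.551 0.073 0.29 ] 133 [ 20.  35.  96. -57.  69.  36.] e2e-15 body-bar/rod 27 finger 24
[0.555 0.074 0.286] 133 [ 20.  35.  95. -57.  68.  36.] e4e-12 body-bar/rod 25 finger 27
[0.559 0.075 0.283] 133 [ 20.  36.  95. -57.  68.  36.] e4e-12 body-bar/rod 23 finger 29
[0.563 0.076 0.279] 133 [ 20.  36.  95. -57.  68.  36.] e5e-12 body-bar/rod 22 finger 32
[0.567 0.077 0.276] 133 [ 20.  37.  94. -57.  68.  36.] e6e-12 body-bar/rod 21 finger 35
[0.57  0.078 0.272] 133 [ 19.  37.  94. -57.  68.  36.] e6e-12 body-bar/rod 20 finger 38
```

Clear throughout. Now the rows for the first leg.

Run:
```python
from go import *
p,R=target([.48,-.2,.37],60);rows(p,R,12)
```

```text
N 12 slide [-4.6 -0.7  1. ] twist [-0.0682 -0.0004 -0.0544] | total mm [-53.8  12.    9.1] rad [-0.818 -0.005 -0.653]
path mid [ 0.489 -0.204  0.29 ] end [ 0.471 -0.206  0.305]
endq [-16.  36.  76. -37. 104.  44.] 4.1739606338877696e-14
```

>>> {"api": "carry_out", "payload": {"grip": [-1,-1,-1,-1,-1,-1,-1,-1,-1,-1,-1,-1], "slide": [[-5,-1,1],[-5,-1,1],[-5,-1,1],[-5,-1,1],[-5,-1,1],[-5,-1,1],[-5,-1,1],[-5,-1,1],[-5,-1,1],[-5,-1,1],[-5,-1,1],[-5,-1,1]], "twist": [[-0.068,0,-0.054],[-0.068,0,-0.054],[-0.068,0,-0.054],[-0.068,0,-0.054],[-0.068,0,-0.054],[-0.068,0,-0.054],[-0.068,0,-0.054],[-0.068,0,-0.054],[-0.068,0,-0.054],[-0.068,0,-0.054],[-0.068,0,-0.054],[-0.068,0,-0.054]]}}

```text
time_s: 8.8
position: [0.4635, -0.2024, 0.2981]
tcp_rot: [[0.502, 0.563, -0.656], [0.361, -0.826, -0.432], [-0.786, -0.02, -0.618]]
force: [0.1, 0.1, -1.8]
opening: 0.229
```

```bash
python3 log.py|tail -7
python3 - <<'E'
from go import *
p,R=target([.48,-.1,.38],115);rows(p,R,12)
E
```

```text
position [ 0.4635 -0.2024  0.2981]
tcp_rot [[ 0.502   0.5631 -0.6564]
 [ 0.3614 -0.8262 -0.4322]
 [-0.7857 -0.0202 -0.6183]]
force [ 0.0601  0.1184 -1.7595]
moment [ 0.3739 -0.604   0.0359]
opening 0.22947892736207265
N 12 slide [ 3.5 -3.  -6.7] twist [-0.0616 -0.0005 -0.0467] | total mm [ 27.3 -67.  -60.5] rad [-0.74  -0.006 -0.56 ]
path mid [ 0.483 -0.151  0.308] end [ 0.479 -0.111  0.315]
endq [  2.  23. 100. -55.  73.  29.] 8.08232434113051e-12
```

>>> {"api": "carry_out", "payload": {"grip": [-1,-1,-1,-1,-1,-1,-1,-1,-1,-1,-1,-1], "slide": [[3.5,-3,-6.5],[3.5,-3,-6.5],[3.5,-3,-6.5],[3.5,-3,-6.5],[3.5,-3,-6.5],[3.5,-3,-6.5],[3.5,-3,-6.5],[3.5,-3,-6.5],[3.5,-3,-6.5],[3.5,-3,-6.5],[3.5,-3,-6.5],[3.5,-3,-6.5]], "twist": [[-0.062,0,-0.047],[-0.062,0,-0.047],[-0.062,0,-0.047],[-0.062,0,-0.047],[-0.062,0,-0.047],[-0.062,0,-0.047],[-0.062,0,-0.047],[-0.062,0,-0.047],[-0.062,0,-0.047],[-0.062,0,-0.047],[-0.062,0,-0.047],[-0.062,0,-0.047]]}}

```text
time_s: 10.0
position: [0.4698, -0.1045, 0.305]
tcp_rot: [[-0.011, 1.0, -0.02], [0.638, -0.009, -0.77], [-0.77, -0.021, -0.637]]
force: [-1.5, 0.4, -1.8]
opening: 0.228
```

```bash
python3 log.py|tail -7
python3 - <<'E'
from go import *
p,R=target(S-ex*.2+[0,0,.38],133.45);rows(p,R,10)
E
```

```text
position [ 0.4698 -0.1045  0.305 ]
tcp_rot [[-0.0106  0.9997 -0.0199]
 [ 0.6375 -0.0086 -0.7704]
 [-0.7704 -0.0209 -0.6373]]
force [-1.5218  0.4277 -1.811 ]
moment [ 0.7235 -0.1171  0.067 ]
opening 0.2283899843803319
N 10 slide [  8.4   4.9 -12.1] twist [-0.0235 -0.0024 -0.0164] | total mm [  88.    29.9 -123.7] rad [-0.235 -0.024 -0.164]
path mid [ 0.494 -0.015  0.311] end [0.501 0.047 0.315]
endq [ 20.  24.  99. -55.  73.  29.] 2.220446049250313e-15
```

>>> {"api": "carry_out", "payload": {"grip": [-1,-1,-1,-1,-1,-1,-1,-1,-1,-1,-1], "slide": [[8.5,5,-12],[8.5,5,-12],[8.5,5,-12],[8.5,5,-12],[8.5,5,-12],[8.5,5,-12],[8.5,5,-12],[8.5,5,-12],[8.5,5,-12],[8.5,5,-12],[0,0,0]], "twist": [[-0.0235,-0.0025,-0.0165],[-0.0235,-0.0025,-0.0165],[-0.0235,-0.0025,-0.0165],[-0.0235,-0.0025,-0.0165],[-0.0235,-0.0025,-0.0165],[-0.0235,-0.0025,-0.0165],[-0.0235,-0.0025,-0.0165],[-0.0235,-0.0025,-0.0165],[-0.0235,-0.0025,-0.0165],[-0.0235,-0.0025,-0.0165],[0,0,0]]}}

```text
time_s: 11.1
position: [0.4907, 0.0536, 0.3056]
tcp_rot: [[-0.192, 0.961, 0.199], [0.6, 0.276, -0.751], [-0.777, -0.025, -0.629]]
force: [0.7, -0.3, -1.0]
opening: 0.231
```

```bash
python3 log.py|tail -7
python3 - <<'E'
from go import *
from h import *
p,R=target(S-ex*.2+[0,0,.292],133.45);rows(p,R,10)
for n in("scene","top"):
    c=bot.capture(n);np.savez(f"pics/{n}4.npz",**c)
crop(load("scene4"),270,100,430,240,4,"pics/s4c.png")
crop(load("top4"),160,100,340,240,4,"pics/t4c.png")
E
```

```text
position [0.4907 0.0536 0.3056]
tcp_rot [[-0.192   0.961   0.1992]
 [ 0.5997  0.2756 -0.7513]
 [-0.7768 -0.0247 -0.6292]]
force [ 0.7447 -0.2831 -0.9571]
moment [ 0.7021  0.0874 -0.0855]
opening 0.23093121343202938
N 10 slide [5.5 0.9 5.6] twist [-0.0014 -0.001   0.0021] | total mm [54.5 10.2 56.5] rad [-0.014 -0.01   0.021]
path mid [0.497 0.049 0.259] end [0.501 0.047 0.227]
endq [ 20.  32. 103. -59.  66.  40.] 2.220446049250313e-15
```

View pics/s4c.png

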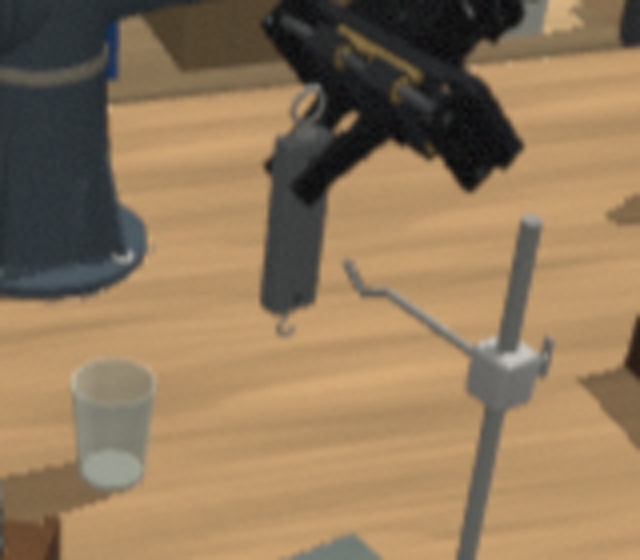

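View pics/t4c.png

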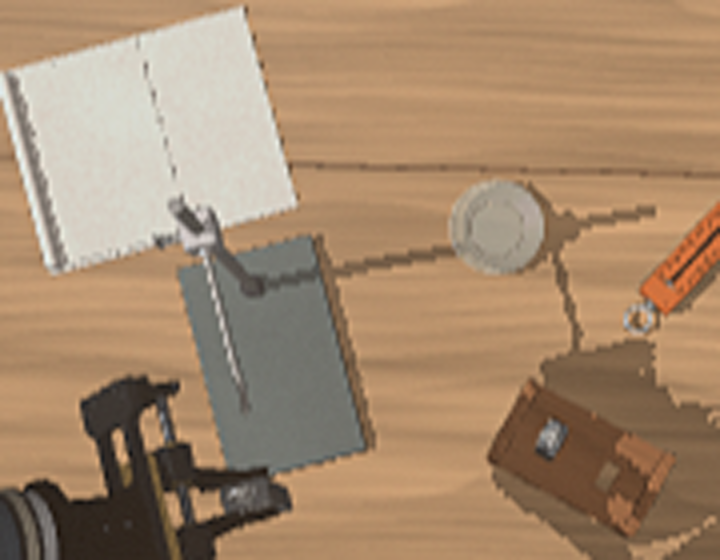

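The scene view shows the balance at (345,155) beside the hook tip (358,166), with its plain back toward the stand, so the face is outward. The ring is clear at (347,125), and nothing else has moved. I'll lower it to hook height.

>>> {"api": "carry_out", "payload": {"grip": [-1,-1,-1,-1,-1,-1,-1,-1,-1,-1,-1], "slide": [[5.5,0,5.5],[5.5,0,5.5],[5.5,0,5.5],[5.5,0,5.5],[5.5,0,5.5],[5.5,0,5.5],[5.5,0,5.5],[5.5,0,5.5],[5,0,5],[2,0,2],[0,0,0]], "twist": [[-0.0015,-0.001,0.002],[-0.0015,-0.001,0.002],[-0.0015,-0.001,0.002],[-0.0015,-0.001,0.002],[-0.0015,-0.001,0.002],[-0.0015,-0.001,0.002],[-0.0015,-0.001,0.002],[-0.0015,-0.001,0.002],[0,0,0.002],[0,0,0],[0,0,0]]}}

```text
time_s: 12.3
position: [0.4912, 0.0406, 0.226]
tcp_rot: [[-0.17, 0.964, 0.205], [0.598, 0.266, -0.756], [-0.783, -0.006, -0.622]]
force: [-0.9, -0.9, -1.9]
opening: 0.224
```

```bash
python3 log.py|tail -7
python3 - <<'E'
from go import *
from h import *
s=bot.read_state();rg=s["position"]+s["tcp_rot"]@o;print("ring est",rg,"stand x,y",(rg-S)@ex,(rg-S)@ey)
p,R=target(S-ex*.2+[0,0,.292],133.45);rows(p,R,10)
for n in("scene","top"):
    c=bot.capture(n);np.savez(f"pics/{n}5.npz",**c)
crop(load("scene5"),310,130,430,240,6,"pics/s5c.png")
crop(load("top5"),180,140,260,240,6,"pics/t5c.png")
E
```

```text
position [0.4912 0.0406 0.226 ]
tcp_rot [[-0.17    0.9638  0.2052]
 [ 0.5984  0.2665 -0.7556]
 [-0.7829 -0.0056 -0.6221]]
force [-0.9216 -0.87   -1.8711]
moment [ 0.7075  0.069  -0.0022]
opening 0.2238895670449293
ring est [0.48877765 0.05132124 0.29055915] stand x,y -0.21089758739074962 -0.0030911045362494046
N 10 slide [ 0.1  1.1 -0.3] twist [-0.0009 -0.0001 -0.    ] | total mm [ 0.8 11.3 -3.4] rad [-0.009 -0.001 -0.   ]
path mid [0.497 0.044 0.227] end [0.501 0.047 0.227]
endq [ 20.  32. 103. -59.  66.  40.] 1.1102230246251565e-15
```

View pics/s5c.png

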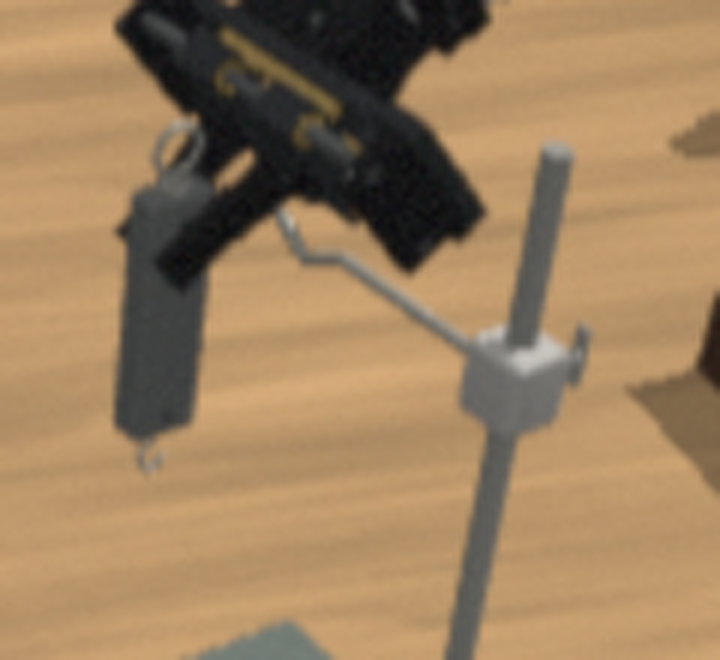

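View pics/t5c.png

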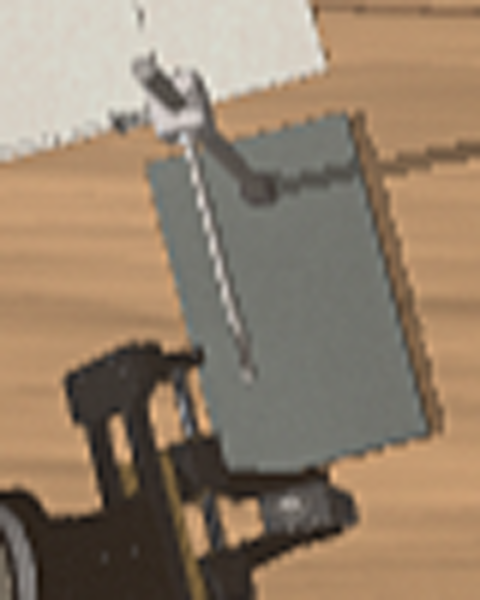

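Run:
```python
from go import *
from h import *
np.set_printoptions(precision=4,suppress=True)
s,t=load("scene5"),load("top5")
st=bot.read_state();rg=st["position"]+st["tcp_rot"]@o;cen=rg-[0,0,.01]
print("tip tri",tri(s,(357.5,165.3),t,(221.5,202.5)),"ring centre tri",tri(s,(340.3,155),t,(229.7,224.2)),"est centre",cen)
print("proj est centre",proj(s,cen),proj(t,cen), "ringtop",proj(s,rg),proj(t,rg))
for n,c in(("s",s),("t",t)):
    P=pts(c).reshape(-1,3);X=(P-S)@ex;Y=(P-S)@ey;C=c["color"].reshape(-1,3).astype(int)
    m=(abs(X+.211)<.012)&(abs(Y)<.03)&(P[:,2]>.262)&(P[:,2]<.305)&(C.max(1)>70)
    if m.sum(): print(n,"ring",m.sum(),X[m].mean(),Y[m].min(),Y[m].max(),Y[m].mean(),P[m][:,2].min(),P[m][:,2].max())
    m=(abs(X+.211)<.02)&(abs(Y)<.03)&(P[:,2]>.25)&(P[:,2]<.263)&(C.max(1)>70)
    if m.sum(): print(n,"casetop",m.sum(),X[m].min(),X[m].max(),Y[m].min(),Y[m].max(),P[m][:,2].mean())
    m=(X>-.15)&(X<-.03)&(abs(Y)<.015)&(P[:,2]>.262)&(P[:,2]<.3)
    print(n,"bar",m.sum(),X[m].min(),np.polyfit(X[m],Y[m],1),Y[m].mean(),np.sort(P[m&(X>-.1)][:,2])[[0,-1]])
    m=(X>-.15)&(X<-.10)&(abs(Y)<.015)&(P[:,2]>.262)&(P[:,2]<.3)
    print(n,"bar end Y",Y[m].mean())
```

```text
tip tri (array([0.552 , 0.0751, 0.2791]), np.float64(0.0032640655396329967)) ring centre tri (array([0.4869, 0.0501, 0.2773]), np.float64(0.007547012544217109)) est centre [0.4889 0.0514 0.2811]
proj est centre [339.6938 154.1458] [227.9512 223.0908] ringtop [339.9932 150.7786] [227.4968 222.99  ]
s ring 44 -0.211067123857832 -0.016410980769296056 0.015332285218996202 -0.0035078239504299368 0.26254282416253705 0.29345550941758247
s casetop 51 -0.2300523692976712 -0.1986479069677036 -0.02174695506755026 0.0146294772539166 0.25970127522837677
s bar 95 -0.14129736098720447 [ 0.0023 -0.0004] -0.000626374142930373 [0.2769 0.2848]
s bar end Y -0.0007742956506432804
t ring 39 -0.2116810921593194 -0.020454460824415623 0.029979866340070976 -0.002252529340373812 0.2620275818715445 0.3039649443162029
t casetop 44 -0.22417825570827044 -0.19116386186149079 -0.020010406685842974 0.026706703888812015 0.2589289495982013
t bar 73 -0.14337616181002216 [0.0012 0.0016] 0.0015294690735079203 [0.2787 0.2883]
t bar end Y 0.001435189146894153
```

Both views put the ring about 3 mm to the stand's -y of the bar and level with it: ring top about 0.290, bar axis about 0.281. I'll correct that and come up to just short of the tip.

>>> {"api": "carry_out", "payload": {"grip": [-1,-1,-1,-1,-1,-1,-1,-1,-1,-1], "slide": [[1,7,-1.2],[1,7,-1.2],[0,7,0],[0,7,0],[0,7,0],[0,7,0],[0,6,0],[0,4,0],[0,2,0],[0,0,0]], "twist": [[0,0,0],[0,0,0],[0,0,0],[0,0,0],[0,0,0],[0,0,0],[0,0,0],[0,0,0],[0,0,0],[0,0,0]]}}

```text
time_s: 13.4
position: [0.5488, 0.0603, 0.2275]
tcp_rot: [[-0.166, 0.964, 0.209], [0.599, 0.267, -0.755], [-0.783, -0.001, -0.622]]
force: [0.2, 0.0, -1.7]
opening: 0.228
```

```bash
cat > look.py <<'E'
import sys
from go import *
from h import *
np.set_printoptions(precision=4,suppress=True)
s=bot.read_state();R=s["tcp_rot"];rg=s["position"]+R@o;d=rg-S
print("t",s["time_s"],"ring est stand x %.4f y %.4f z %.4f"%(d@ex,d@ey,rg[2]),"F",s["force"],"M",s["moment"],"open %.3f"%s["opening"])
print("tool comps: ex",R.T@ex,"ey",R.T@ey,"up",R[2])
Rb=E('z',133.45)@Rg;print("rot err",Ro.from_matrix(R.T@Rb).as_rotvec())
if len(sys.argv)>1:
    n=sys.argv[1]
    for v in("scene","top"):
        c=bot.capture(v);np.savez(f"pics/{v}{n}.npz",**c)
    a,b=load("scene"+n),load("top"+n)
    u,v=proj(a,rg).astype(int);crop(a,u-40,v-40,u+60,v+60,6,f"pics/s{n}c.png")
    u,v=proj(b,rg).astype(int);crop(b,u-40,v-40,u+40,v+40,6,f"pics/t{n}c.png")
    for nm,c in(("s",a),("t",b)):
        P=pts(c).reshape(-1,3);X=(P-S)@ex;Y=(P-S)@ey;C=c["color"].reshape(-1,3).astype(int)
        m=(abs(X-d@ex)<.006)&(abs(Y-d@ey)<.02)&(P[:,2]>rg[2]-.027)&(P[:,2]<rg[2]+.006)&(C.max(1)>70)
        if m.sum(): print(nm,"ring",m.sum(),X[m].mean(),Y[m].min(),Y[m].max(),Y[m].mean(),P[m][:,2].min(),P[m][:,2].max())
        m=(X>-.11)&(X<-.04)&(abs(Y)<.015)&(P[:,2]>.262)&(P[:,2]<.3)
        if m.sum(): print(nm,"level Y",Y[m].mean())
E
python3 look.py 6
```

```text
t 13.4 ring est stand x -0.1504 y -0.0001 z 0.2921 F [ 0.2356  0.0206 -1.6656] M [0.7863 0.0798 0.0115] open 0.228
tool comps: ex [ 0.0058  0.9999 -0.0082] ey [ 0.6221 -0.0101 -0.7829] up [-0.783  -0.0006 -0.6221]
rot err [-0.006  -0.0009 -0.0041]
s ring 39 -0.1506237214356298 -0.014979703725607946 0.012127420745886457 -0.002266716590207588 0.2651062750819593 0.2941095144370145
s level Y -0.0005923502008124956
t ring 21 -0.1515934004588908 -0.012486673937372388 0.015378122146968029 -0.0007493747642929688 0.2656196896040637 0.2965968020347374
t level Y 0.0015850556505251482
```

View pics/s6c.png

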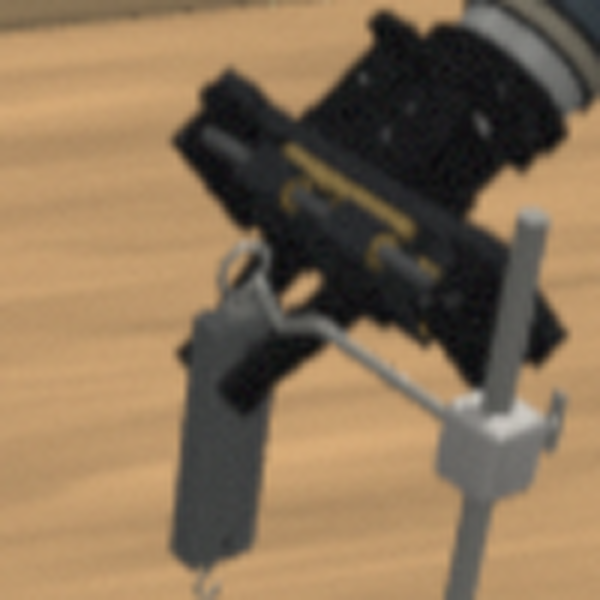

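View pics/t6c.png

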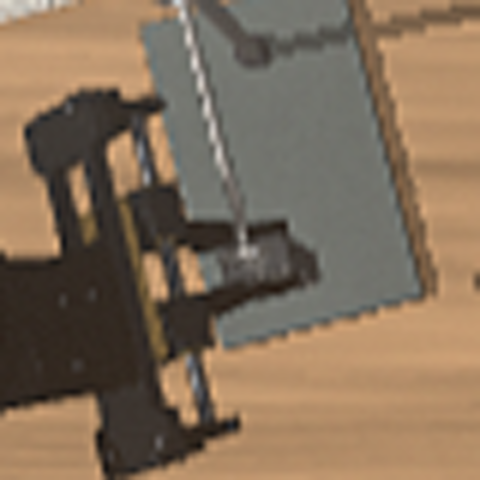

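The scene crop shows the hook tip at (258,278) lined up with the ring hole (243,270). The ring is still about 2 mm to the -y side of the bar. I'll correct that and thread it on, following the slope down into the dip.

>>> {"api": "carry_out", "payload": {"grip": [-1,-1,-1,-1,-1], "slide": [[1.3,0,-1.7],[0,3,0],[0,3,0],[0,2,0],[0,0,0]], "twist": [[0,0,0],[0,0,0],[0,0,0],[0,0,0],[0,0,0]]}}

```text
time_s: 14.0
position: [0.5553, 0.0647, 0.2275]
tcp_rot: [[-0.168, 0.964, 0.208], [0.599, 0.267, -0.755], [-0.783, -0.002, -0.622]]
force: [-0.6, 1.0, -1.3]
opening: 0.228
```

```bash
python3 look.py
```

```text
t 14.0 ring est stand x -0.1428 y 0.0023 z 0.2921 F [-0.5613  1.0054 -1.2918] M [0.6781 0.095  0.0027] open 0.228
tool comps: ex [ 0.0046  0.9999 -0.0089] ey [ 0.6221 -0.0098 -0.7829] up [-0.783  -0.0019 -0.6221]
rot err [-0.0067 -0.0009 -0.0028]
```

>>> {"api": "carry_out", "payload": {"grip": [-1,-1,-1,-1,-1], "slide": [[1.5,3,1.2],[1.5,3,1.2],[1.5,3,1.2],[1,2,0.8],[0,0,0]], "twist": [[0,0,0],[0,0,0],[0,0,0],[0,0,0],[0,0,0]]}}

```text
time_s: 14.5
position: [0.5669, 0.0678, 0.2196]
tcp_rot: [[-0.168, 0.964, 0.208], [0.599, 0.267, -0.755], [-0.783, -0.002, -0.622]]
force: [-0.2, -0.1, -1.1]
opening: 0.229
```

```bash
python3 look.py 7
```

```text
t 14.5 ring est stand x -0.1308 y 0.0021 z 0.2842 F [-0.155  -0.0641 -1.1485] M [ 0.7288  0.1022 -0.0677] open 0.229
tool comps: ex [ 0.0045  0.9999 -0.0092] ey [ 0.6221 -0.01   -0.7829] up [-0.7829 -0.0022 -0.6221]
rot err [-0.007  -0.001  -0.0028]
s ring 48 -0.13061831512075617 -0.010288638705072193 0.014700878476739164 -6.862371895841292e-05 0.25732948830922087 0.2868306613583531
s level Y -0.0009089043343347273
t ring 22 -0.13226046310677167 -0.009570050443460565 0.016138669287830518 0.00335934466057809 0.2574721272452467 0.2900603310846144
t level Y 0.0015669319821246858
```

View pics/s7c.png

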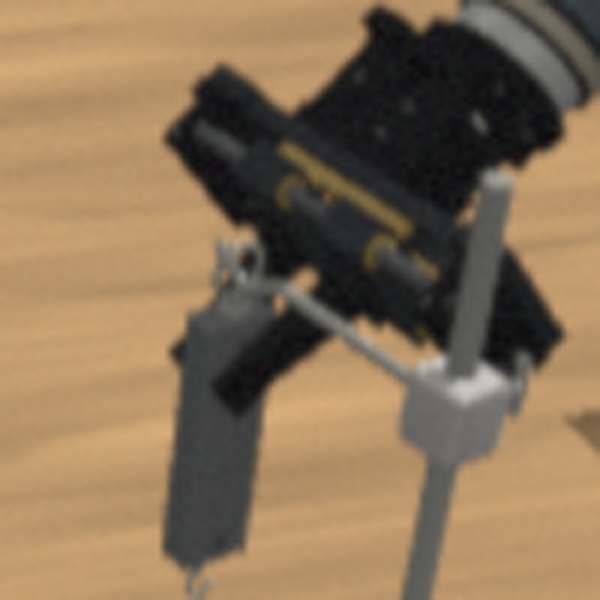

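View pics/t7c.png

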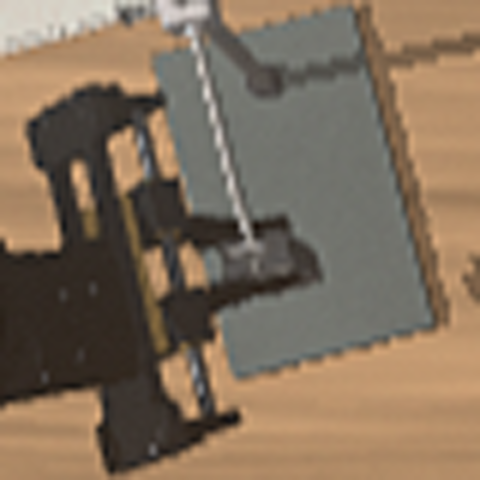

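Threaded: the tip shows through the ring at (222,258) in the scene crop, with the bar running through. The force is unchanged. I'll move on to the dip centre.

>>> {"api": "carry_out", "payload": {"grip": [-1,-1,-1,-1], "slide": [[1.5,2.5,1.2],[1.5,2.5,1.2],[1,1,0.8],[0,0,0]], "twist": [[0,0,0],[0,0,0],[0,0,0],[0,0,0]]}}

```text
time_s: 15.0
position: [0.5727, 0.0694, 0.2143]
tcp_rot: [[-0.168, 0.964, 0.207], [0.599, 0.267, -0.755], [-0.783, -0.002, -0.622]]
force: [1.0, -0.1, -2.1]
opening: 0.23
```

```bash
python3 look.py
```

```text
t 15.0 ring est stand x -0.1248 y 0.0020 z 0.2789 F [ 0.9569 -0.1273 -2.1108] M [0.7273 0.0935 0.0328] open 0.230
tool comps: ex [ 0.0045  0.9999 -0.0094] ey [ 0.622  -0.0101 -0.7829] up [-0.783  -0.0023 -0.622 ]
rot err [-0.0072 -0.0009 -0.0027]
```

>>> {"api": "carry_out", "payload": {"grip": [-1,-1,-1], "slide": [[1.2,0,0.9],[1.2,0,0.9],[0,0,0]], "twist": [[0,0,0],[0,0,0],[0,0,0]]}}

```text
time_s: 15.3
position: [0.5726, 0.0694, 0.211]
tcp_rot: [[-0.168, 0.964, 0.207], [0.599, 0.267, -0.755], [-0.783, -0.003, -0.622]]
force: [0.5, 0.4, -2.0]
opening: 0.227
```

```bash
python3 look.py
```

```text
t 15.3 ring est stand x -0.1249 y 0.0021 z 0.2756 F [ 0.4671  0.4093 -1.9525] M [0.7119 0.0786 0.0023] open 0.227
tool comps: ex [ 0.0043  0.9999 -0.0096] ey [ 0.622  -0.0102 -0.7829] up [-0.783  -0.0026 -0.6221]
rot err [-0.0074 -0.0009 -0.0026]
```

>>> {"api": "carry_out", "payload": {"grip": [-1,-1], "slide": [[0.8,0,0.6],[0,0,0]], "twist": [[0,0,0],[0,0,0]]}}

```text
time_s: 15.5
position: [0.5725, 0.0694, 0.2099]
tcp_rot: [[-0.168, 0.964, 0.207], [0.599, 0.267, -0.755], [-0.783, -0.003, -0.622]]
force: [-0.2, -0.1, -2.3]
opening: 0.229
```

>>> {"api": "carry_out", "payload": {"grip": [-1,-1], "slide": [[0.8,0,0.6],[0,0,0]], "twist": [[0,0,0],[0,0,0]]}}

```text
time_s: 15.7
position: [0.5725, 0.0695, 0.209]
tcp_rot: [[-0.168, 0.964, 0.207], [0.599, 0.267, -0.755], [-0.783, -0.003, -0.622]]
force: [0.4, -0.7, -1.2]
opening: 0.226
```

>>> {"api": "carry_out", "payload": {"grip": [-1,-1], "slide": [[0.6,0,0.5],[0,0,0]], "twist": [[0,0,0],[0,0,0]]}}

```text
time_s: 15.9
position: [0.5728, 0.0694, 0.2086]
tcp_rot: [[-0.167, 0.964, 0.208], [0.598, 0.267, -0.755], [-0.784, -0.002, -0.621]]
force: [-0.2, -0.4, -1.7]
opening: 0.231
```

```bash
python3 look.py
```

```text
t 15.9 ring est stand x -0.1247 y 0.0021 z 0.2732 F [-0.1955 -0.4425 -1.7089] M [0.6463 0.1028 0.0146] open 0.231
tool comps: ex [ 0.0045  0.9999 -0.0089] ey [ 0.6212 -0.0098 -0.7836] up [-0.7836 -0.002  -0.6213]
rot err [-0.0067  0.0001 -0.0028]
```

>>> {"api": "carry_out", "payload": {"grip": [-1,-1], "slide": [[0.8,0,0.6],[0,0,0]], "twist": [[0,0,0],[0,0,0]]}}

```text
time_s: 16.1
position: [0.5732, 0.0693, 0.2082]
tcp_rot: [[-0.167, 0.964, 0.209], [0.598, 0.267, -0.756], [-0.784, -0.001, -0.62]]
force: [0.2, 0.2, -1.0]
opening: 0.23
```

>>> {"api": "carry_out", "payload": {"grip": [-1,-1], "slide": [[0.8,0,0.6],[0,0,0]], "twist": [[0,0,0],[0,0,0]]}}

```text
time_s: 16.3
position: [0.5736, 0.0692, 0.2079]
tcp_rot: [[-0.166, 0.964, 0.21], [0.597, 0.267, -0.756], [-0.785, -0.0, -0.619]]
force: [-0.4, 0.2, -0.2]
opening: 0.227
```

```bash
python3 look.py
```

```text
t 16.3 ring est stand x -0.1241 y 0.0018 z 0.2725 F [-0.386   0.236  -0.1671] M [ 0.5145  0.0135 -0.0172] open 0.227
tool comps: ex [ 0.0056  1.     -0.0075] ey [ 0.6194 -0.0093 -0.785 ] up [-0.7851 -0.0002 -0.6194]
rot err [-0.0053  0.0024 -0.0038]
```

>>> {"api": "carry_out", "payload": {"grip": [-1], "slide": [[1.6,0,1.2]], "twist": [[0,0,0]]}}

```text
time_s: 16.4
position: [0.574, 0.0689, 0.2071]
tcp_rot: [[-0.165, 0.964, 0.211], [0.595, 0.268, -0.758], [-0.786, 0.001, -0.618]]
force: [-0.5, 1.0, 7.0]
opening: 0.223
```

>>> {"api": "carry_out", "payload": {"grip": [-1], "slide": [[1.6,0,1.2]], "twist": [[0,0,0]]}}

```text
time_s: 16.5
position: [0.5744, 0.0685, 0.2069]
tcp_rot: [[-0.163, 0.964, 0.212], [0.593, 0.267, -0.76], [-0.789, 0.002, -0.615]]
force: [-1.9, 2.7, 8.4]
opening: 0.228
```

```bash
python3 look.py 8
```

```text
t 16.5 ring est stand x -0.1236 y 0.0014 z 0.2714 F [-1.9004  2.7491  8.4277] M [-0.4017 -0.1611 -0.189 ] open 0.228
tool comps: ex [ 0.0072  1.     -0.0064] ey [ 0.6146 -0.0095 -0.7888] up [-0.7888  0.0017 -0.6147]
rot err [-0.0042  0.0085 -0.0055]
s ring 39 -0.12392271243989385 -0.012241476456163027 0.0128839251153047 -0.0009612061234555305 0.2445514289274785 0.2760428666672119
s level Y -0.0006756515064140312
t ring 21 -0.1250136874954713 -0.012742749410177518 0.016174233787354594 0.001761328009535029 0.24463544316284214 0.27650040506845874
t level Y 0.0016104819639759219
```

View pics/s8c.png

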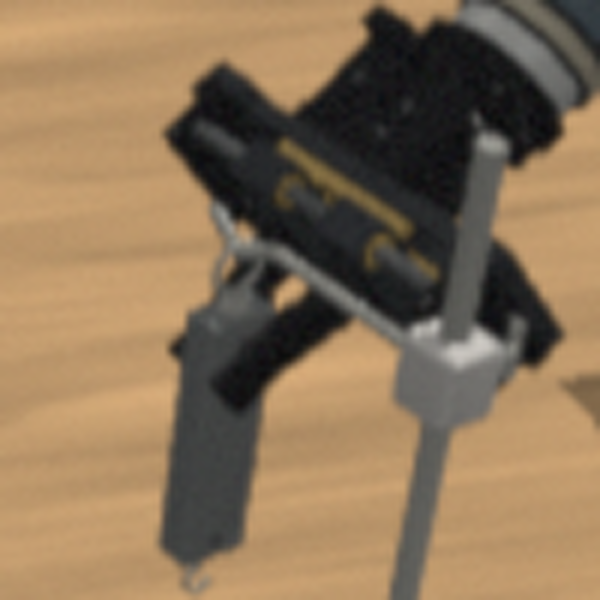

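The ring now sits in the dip, at crop (235,245), with the tip standing out to its left. The net contact is about 10 N (Fz rose from -1.7 to +8.4). I'll hold this load in short steps.

>>> {"api": "carry_out", "payload": {"grip": [-1,-1], "slide": [[1.3,0,1],[1.3,0,1]], "twist": [[0,0,0],[0,0,0]]}}

```text
time_s: 16.8
position: [0.5747, 0.0682, 0.2071]
tcp_rot: [[-0.159, 0.964, 0.214], [0.589, 0.267, -0.763], [-0.792, 0.004, -0.61]]
force: [-2.7, 2.7, 5.7]
opening: 0.224
```

>>> {"api": "carry_out", "payload": {"grip": [-1,-1], "slide": [[1.3,0,1],[1.3,0,1]], "twist": [[0,0,0],[0,0,0]]}}

```text
time_s: 17.0
position: [0.5749, 0.0678, 0.2072]
tcp_rot: [[-0.156, 0.964, 0.215], [0.585, 0.266, -0.766], [-0.796, 0.006, -0.605]]
force: [-2.2, 1.7, 5.2]
opening: 0.227
```

>>> {"api": "carry_out", "payload": {"grip": [-1,-1], "slide": [[1.3,0,1],[1.3,0,1]], "twist": [[0,0,0],[0,0,0]]}}

```text
time_s: 17.2
position: [0.5751, 0.0675, 0.2072]
tcp_rot: [[-0.153, 0.964, 0.217], [0.581, 0.265, -0.77], [-0.799, 0.008, -0.601]]
force: [-2.9, 0.9, 5.4]
opening: 0.224
```

```bash
python3 look.py
```

```text
t 17.2 ring est stand x -0.1236 y 0.0013 z 0.2715 F [-2.9385  0.9362  5.4494] M [-0.2332 -0.1518 -0.1866] open 0.224
tool comps: ex [ 0.0137  0.9999 -0.0042] ey [ 0.6005 -0.0116 -0.7995] up [-0.7995  0.0085 -0.6006]
rot err [-0.0018  0.0262 -0.012 ]
```

Slightly low at about 7.5 N. I'll raise it a little, correct the creeping tilt, and hold for a second.

>>> {"api": "carry_out", "payload": {"grip": [-1,-1], "slide": [[1.8,0,1.4],[1.8,0,1.4]], "twist": [[0,0.004,0],[0,0.004,0]]}}

```text
time_s: 17.4
position: [0.5755, 0.0672, 0.207]
tcp_rot: [[-0.151, 0.964, 0.218], [0.582, 0.265, -0.769], [-0.799, 0.011, -0.601]]
force: [-3.3, 3.7, 8.4]
opening: 0.227
```

>>> {"api": "carry_out", "payload": {"grip": [-1,-1], "slide": [[1.8,0,1.4],[1.8,0,1.4]], "twist": [[0,0.004,0],[0,0.004,0]]}}

```text
time_s: 17.6
position: [0.5757, 0.0673, 0.207]
tcp_rot: [[-0.148, 0.964, 0.22], [0.583, 0.264, -0.768], [-0.799, 0.014, -0.602]]
force: [-3.1, 3.4, 9.0]
opening: 0.225
```

>>> {"api": "carry_out", "payload": {"grip": [-1,-1,-1], "slide": [[1.7,0,1.3],[1.7,0,1.3],[1.7,0,1.3]], "twist": [[0,0.004,0],[0,0.004,0],[0,0.004,0]]}}

```text
time_s: 17.9
position: [0.5759, 0.0676, 0.207]
tcp_rot: [[-0.145, 0.964, 0.221], [0.586, 0.264, -0.766], [-0.797, 0.019, -0.603]]
force: [-3.4, 3.3, 8.1]
opening: 0.231
```

>>> {"api": "carry_out", "payload": {"grip": [-1,-1,-1], "slide": [[1.7,0,1.3],[1.7,0,1.3],[1.7,0,1.3]], "twist": [[0,0.004,0],[0,0.004,0],[0,0.004,0]]}}

```text
time_s: 18.2
position: [0.5761, 0.0678, 0.207]
tcp_rot: [[-0.141, 0.964, 0.223], [0.588, 0.263, -0.764], [-0.796, 0.023, -0.605]]
force: [-3.0, 3.7, 7.6]
opening: 0.232
```

>>> {"api": "carry_out", "payload": {"grip": [-1,-1], "slide": [[1.7,0,1.3],[1.7,0,1.3]], "twist": [[0,0.004,0],[0,0.004,0]]}}

```text
time_s: 18.4
position: [0.5763, 0.0679, 0.207]
tcp_rot: [[-0.139, 0.964, 0.225], [0.59, 0.263, -0.763], [-0.795, 0.026, -0.606]]
force: [-2.1, 3.4, 7.8]
opening: 0.225
```

```bash
python3 look.py 9
```

```text
t 18.4 ring est stand x -0.1235 y 0.0010 z 0.2714 F [-2.1074  3.4141  7.8006] M [-0.3075 -0.1452 -0.2789] open 0.225
tool comps: ex [0.0294 0.9996 0.0049] ey [ 0.6057 -0.0139 -0.7956] up [-0.7952  0.0264 -0.6058]
rot err [ 0.0074  0.0196 -0.0276]
s ring 39 -0.12409275837720056 -0.01254150483003304 0.012811149475673318 -0.002311184687828482 0.24551601897636133 0.27429159994889385
s level Y -0.0007293809275163513
t ring 18 -0.12437156964470837 -0.011112637376792241 0.01692385942470092 0.0012853357677372454 0.2448033125707132 0.27627801809408914
t level Y 0.0016027489519012323
```

View pics/s9c.png

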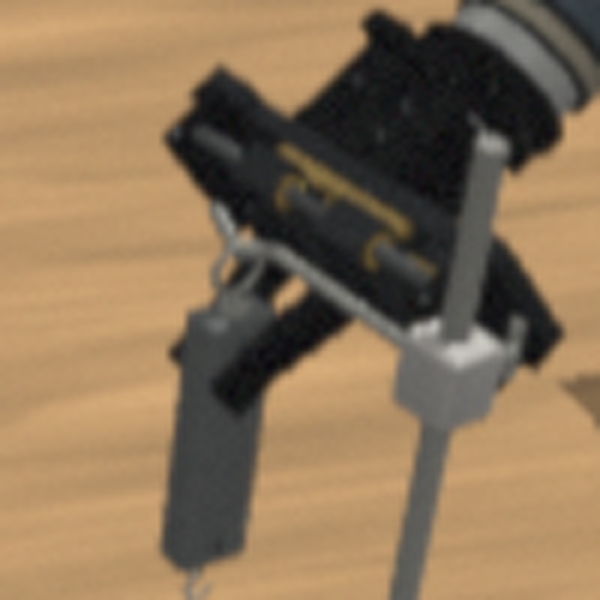

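Held 9 to 12 N for about 1 s, with the ring at -0.124 along the bar. Next I'll ease the load off, straighten the balance about the ring, and then open.

>>> {"api": "carry_out", "payload": {"grip": [-1,-1,-1,-1,-1], "slide": [[0.1,-0.4,-0.3],[0.1,-0.4,-0.3],[0.1,-0.4,-0.3],[0.1,-0.4,-0.3],[0,0,0]], "twist": [[0.002,0.005,-0.007],[0.002,0.005,-0.007],[0.002,0.005,-0.007],[0.002,0.005,-0.007],[0,0,0]]}}

```text
time_s: 19.0
position: [0.5742, 0.069, 0.2073]
tcp_rot: [[-0.173, 0.962, 0.213], [0.599, 0.275, -0.752], [-0.782, -0.002, -0.623]]
force: [-0.8, 0.9, 1.0]
opening: 0.222
```

```bash
python3 look.py
```

```text
t 19.0 ring est stand x -0.1236 y 0.0012 z 0.2720 F [-0.8342  0.8727  1.0006] M [ 0.3853  0.0119 -0.0073] open 0.222
tool comps: ex [-0.0005  1.     -0.0029] ey [ 0.6232 -0.002  -0.782 ] up [-0.782  -0.0022 -0.6232]
rot err [-0.0007 -0.0024  0.0022]
```

>>> {"api": "carry_out", "payload": {"grip": [-0.5,-0.45,-0.4,-0.3,-0.2,-0.1,0,0,0,0], "slide": [[0,0,0],[0,0,0],[0,0,0],[0,0,0],[0,0,0],[0,0,0],[0,0,0],[0,0,0],[0,0,0],[0,0,0]], "twist": [[0,0,0],[0,0,0],[0,0,0],[0,0,0],[0,0,0],[0,0,0],[0,0,0],[0,0,0],[0,0,0],[0,0,0]]}}

```text
time_s: 20.0
position: [0.5739, 0.0687, 0.2064]
tcp_rot: [[-0.174, 0.962, 0.212], [0.599, 0.274, -0.752], [-0.782, -0.004, -0.624]]
force: [1.4, 0.2, 0.3]
opening: 0.497
```

```bash
python3 look.py 10
```

```text
t 20.0 ring est stand x -0.1238 y 0.0010 z 0.2711 F [1.4473 0.1998 0.3067] M [0.4742 0.0013 0.0079] open 0.497
tool comps: ex [-0.0012  1.     -0.0042] ey [ 0.6237 -0.0025 -0.7817] up [-0.7817 -0.0035 -0.6237]
rot err [-0.002 -0.003  0.003]
s ring 44 -0.1243034331704538 -0.013658293452527474 0.01253565092109958 -0.0005973448176646487 0.2443782491843277 0.27638397848974294
s level Y -0.0006360292232852529
t ring 27 -0.1243598432830237 -0.011360868450776112 0.013316702284495703 0.00037818746141380787 0.24420540468799135 0.276441681046951
t level Y 0.0015319912446462027
```

View pics/s10c.png

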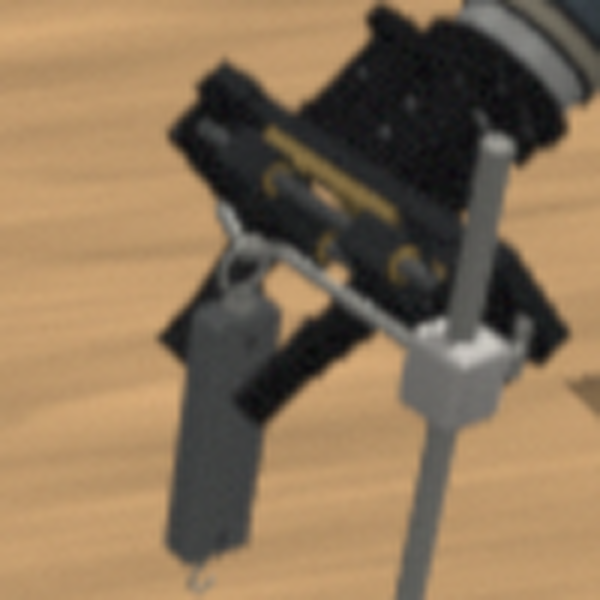

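View pics/t10c.png

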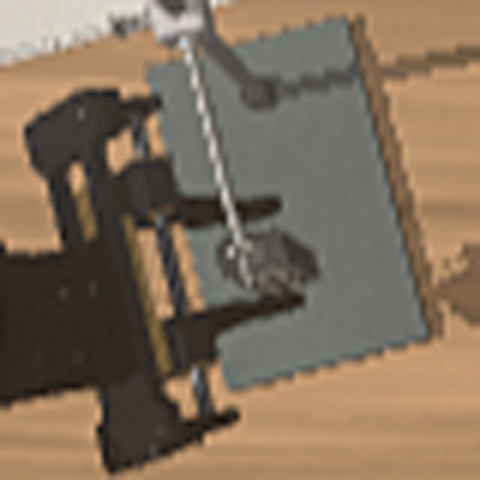

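>>> {"api": "carry_out", "payload": {"grip": [0,0,0,0,0,0], "slide": [[0,0,0],[0,0,0],[0,0,0],[0,0,0],[0,0,0],[0,0,0]], "twist": [[0,0,0],[0,0,0],[0,0,0],[0,0,0],[0,0,0],[0,0,0]]}}

```text
time_s: 20.7
position: [0.5739, 0.0687, 0.2065]
tcp_rot: [[-0.174, 0.962, 0.212], [0.599, 0.274, -0.752], [-0.782, -0.004, -0.624]]
force: [-0.5, 0.3, -0.7]
opening: 0.499
```

```bash
python3 look.py 11
```

```text
t 20.7 ring est stand x -0.1239 y 0.0010 z 0.2711 F [-0.4721  0.2999 -0.6876] M [ 0.4832  0.0006 -0.0492] open 0.499
tool comps: ex [-0.0012  1.     -0.0042] ey [ 0.6237 -0.0025 -0.7817] up [-0.7817 -0.0035 -0.6237]
rot err [-0.002  -0.003   0.0029]
s ring 44 -0.12380882458947885 -0.01475341832418334 0.013791525824381173 -0.00048246181141009444 0.24477135062125455 0.2759742119310079
s level Y -0.0005401028492319378
t ring 23 -0.12470107250056367 -0.015720787404225885 0.018465545289971366 0.001161093790048292 0.24437265135001995 0.277003229729198
t level Y 0.001564793353431542
```

View pics/t11c.png

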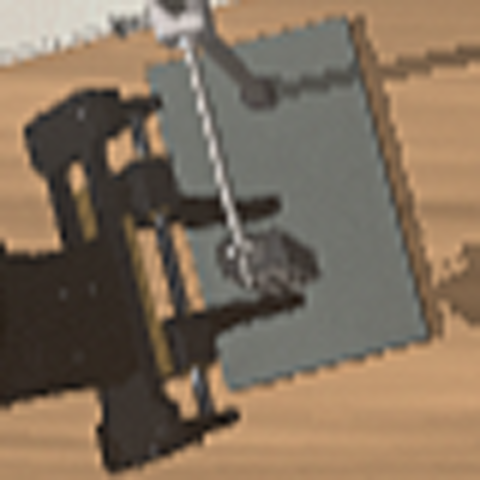

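View pics/s11c.png

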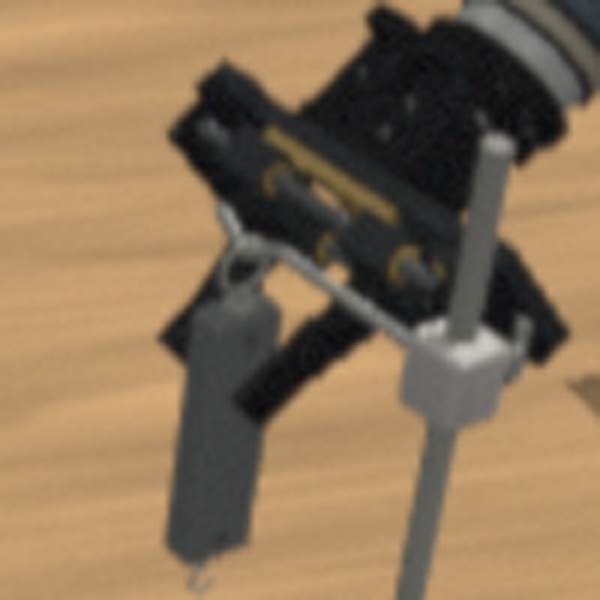

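The balance hangs still in the dip, but its case at (265,260) in the top crop looks yawed against the fingers. I'll measure it.

```bash
cat > yaw.py <<'E'
import sys
from go import *
from h import *
np.set_printoptions(precision=3,suppress=True)
n=sys.argv[1]
s,t=load("scene"+n),load("top"+n)
P=pts(s).reshape(-1,3);X=(P-S)@ex;Y=(P-S)@ey
m=(abs(X+.12)<.03)&(abs(Y)<.03)&(P[:,2]>.115)&(P[:,2]<.23)
C=s["color"].reshape(-1,3).astype(int); 
q=np.stack([X,Y,P[:,2]],1)[m]
# RANSAC plane for back face
rng=np.random.default_rng(0);best=0
for i in range(600):
    a,b,c=q[rng.choice(len(q),3,False)];nn=np.cross(b-a,c-a);l=np.linalg.norm(nn)
    if l<1e-6 or abs(nn[0]/l)<.7: continue
    nn/=l;ins=abs((q-a)@nn)<.0015
    if ins.sum()>best:best=ins.sum();I=ins
c=q[I].mean(0);nn=np.linalg.svd(q[I]-c)[2][2];nn*=np.sign(nn[0])
print("pts",len(q),"inl",best,"normal (stand)",nn,"yaw deg",D(np.arctan2(nn[1],nn[0])),"tilt x",D(np.arcsin(nn[2])),"centroid",c,"Yrange",q[I][:,1].min(),q[I][:,1].max())
for nm,c in(("s",s),("t",t)):
    P=pts(c).reshape(-1,3);C=c["color"].reshape(-1,3).astype(int);X=(P-S)@ex;Y=(P-S)@ey
    m=(abs(X+.125)<.02)&(abs(Y)<.025)&(P[:,2]>.234)&(P[:,2]<.248)&(C.max(1)>60)
    if m.sum()>5: print(nm,"casetop",m.sum(),cv2.minAreaRect((np.stack([X,Y],1)[m]*1000).astype(np.float32)))
E
python3 yaw.py 11; python3 yaw.py 9
```

```text
pts 582 inl 217 normal (stand) [ 1.    -0.022 -0.003] yaw deg -1.239988847958853 tilt x -0.18272318511129057 centroid [-0.116 -0.003  0.17 ] Yrange -0.020657125681379732 0.017026222515141475
s casetop 84 ((-121.56599426269531, 1.7960186004638672), (42.75410842895508, 23.086078643798828), 76.98809814453125)
t casetop 49 ((-124.02887725830078, 1.364614486694336), (34.71592712402344, 19.879175186157227), 85.5142822265625)
pts 555 inl 227 normal (stand) [ 0.998 -0.054  0.039] yaw deg -3.1039647670959556 tilt x 2.2493025331644607 centroid [-0.113 -0.005  0.164] Yrange -0.02132633071702239 0.014389741197302176
s casetop 94 ((-121.05941009521484, 0.5826835632324219), (40.14081573486328, 38.98980712890625), 17.402544021606445)
t casetop 50 ((-122.2464370727539, 3.042133331298828), (23.486026763916016, 37.67851257324219), 2.7322847843170166)
```

By plane fit on the back face, the yaw is about 1° and the tilt about 0°, so the top-view impression was only pixelation. I'll withdraw straight back along the tool axis.

>>> {"api": "carry_out", "payload": {"grip": [0,0,0,0,0,0,0,0,0,0,0,0], "slide": [[0,0,-3],[0,0,-5],[0,0,-6],[0,0,-8],[0,0,-10],[0,0,-12],[0,0,-15],[0,0,-20],[0,0,-20],[0,0,-20],[0,0,-10],[0,0,0]], "twist": [[0,0,0],[0,0,0],[0,0,0],[0,0,0],[0,0,0],[0,0,0],[0,0,0],[0,0,0],[0,0,0],[0,0,0],[0,0,0],[0,0,0]]}}

```text
time_s: 22.0
position: [0.5438, 0.1761, 0.2954]
tcp_rot: [[-0.173, 0.961, 0.216], [0.601, 0.277, -0.749], [-0.78, 0.0, -0.626]]
force: [-0.4, 0.2, -1.1]
opening: 0.501
```

>>> {"api": "carry_out", "payload": {"grip": [0,0,0,0,0,0,0,0,0,0,0,0], "slide": [[0,0,0],[0,0,0],[0,0,0],[0,0,0],[0,0,0],[0,0,0],[0,0,0],[0,0,0],[0,0,0],[0,0,0],[0,0,0],[0,0,0]], "twist": [[0,0,0],[0,0,0],[0,0,0],[0,0,0],[0,0,0],[0,0,0],[0,0,0],[0,0,0],[0,0,0],[0,0,0],[0,0,0],[0,0,0]]}}

```text
time_s: 23.2
position: [0.5431, 0.1734, 0.2931]
tcp_rot: [[-0.175, 0.962, 0.211], [0.6, 0.274, -0.752], [-0.781, -0.005, -0.625]]
force: [-0.0, 0.3, -0.9]
opening: 0.501
```

```bash
python3 - <<'E'
from go import *
from h import *
np.set_printoptions(precision=4,suppress=True)
for n in("12","13"):
    for v in("scene","top"):
        c=bot.capture(v);np.savez(f"pics/{v}{n}.npz",**c);cv2.imwrite(f"pics/{v}{n}.png",c["color"][:,:,::-1])
print(bot.read_state()["time_s"])
ring=S-ex*.125+[0,0,.272]
for v in("scene","top"):
    c=load(v+"13");P=pts(c).reshape(-1,3);X=(P-S)@ex;Y=(P-S)@ey;C=c["color"].reshape(-1,3).astype(int)
    m=(abs(X+.125)<.006)&(abs(Y)<.018)&(P[:,2]>.247)&(P[:,2]<.28)&(C.max(1)>60)
    print(v,"ring",m.sum(),X[m].mean(),Y[m].min(),Y[m].max(),P[m][:,2].min(),P[m][:,2].max())
    a,b=load(v+"12"),c
    u,w=proj(c,ring-[0,0,.06]).astype(int)
    d=np.abs(a["color"].astype(int)-b["color"].astype(int)).max(2)
    print("motion diff",d[w-40:w+40,u-25:u+25].max(),d.max())
u,w=proj(load("scene13"),ring-[0,0,.05]).astype(int)
crop(load("scene13"),u-55,w-50,u+55,w+50,6,"pics/s13c.png")
E
python3 yaw.py 13
```

```text
23.4
scene ring 43 -0.12457896984083856 -0.013048098371041034 0.011758640648269194 0.24900553710063855 0.27520428004373887
motion diff 7 17
top ring 20 -0.1251586769625756 -0.009892444085477837 0.012351990991136243 0.24925154406658634 0.27865984923654086
motion diff 4 49
pts 511 inl 293 normal (stand) [1.    0.022 0.003] yaw deg 1.288188162880972 tilt x 0.19858224164978458 centroid [-0.115 -0.001  0.177] Yrange -0.020399113259153095 0.018276431543628527
s casetop 85 ((-124.09362030029297, -0.4320201873779297), (34.862457275390625, 22.777267456054688), 86.68745422363281)
t casetop 48 ((-124.12628173828125, 1.268178939819336), (34.572181701660156, 19.372318267822266), 86.85277557373047)
```

View pics/s13c.png

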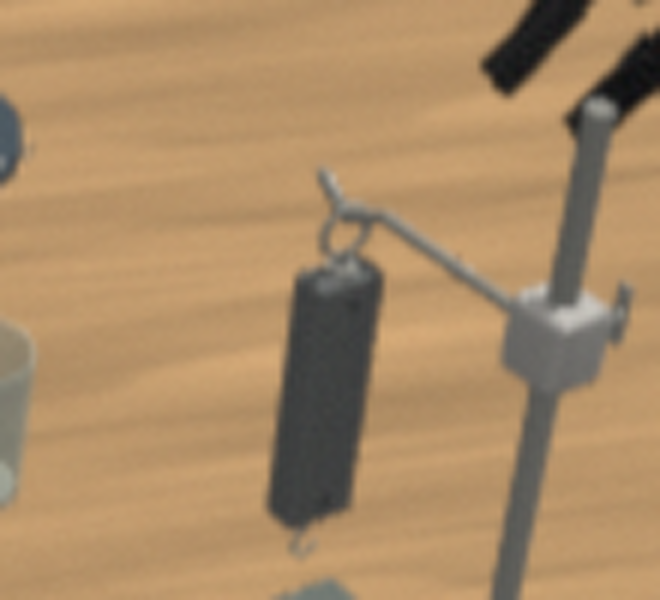

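View pics/top13.png

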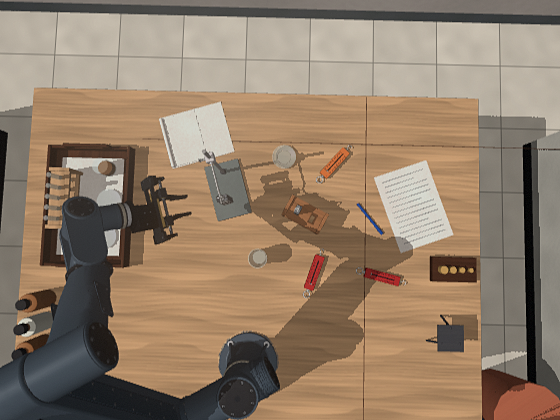

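The balance hangs in the dip at crop (340,370), back toward the rod, with the arm clear and the frames unchanged. In the top view the beaker, watch glass and small balance are where they were. Handing in.

```bash
python3 -c "
from rig import bot
print(bot.hand_in(), bot.read_state()['time_s'])"
```

```text
the job is handed in; nothing more can be done
the job is handed in; nothing more can be done
```

The larger balance is hanging by its ring in the dip of the hook, face outward, and the job is handed in at about 23.4 s. No verdict is reported back, so these are my own checks.

**What I did:** I gripped the balance on its front and back faces from the side. The suggested side-face grip would have put the gripper body against the ring or the smaller balance. I lifted it out, turned it about 133° and threaded the ring over the hook tip. I felt contact with the ring top at about 0.272 m, which puts the bar roughly 7 mm above its nominal height.

**Settling pull:** For about 1 s I drew it down with a wrist reading worth roughly 9 to 12 N on the stand. Before that it held about 7 to 8 N for half a second. I only read the force at the end of short calls, so brief peaks in between were not seen. Every reading stayed well under 25 N.

**Last checks:**

| Check | Result |
|---|---|
| Ring along the bar | 124.6 mm (scene camera) and 125.2 mm (top camera) from the rod, target 125 mm |
| Ring sideways | within about 1 mm |
| Yaw and tilt (back-face plane fit) | about 1° and 0.2° |
| Movement between pictures | none seen at the balance |
| Gripper | open and clear of everything |
| Beaker, watch glass, smaller balance | by eye in the top view, where they were; no numbers taken |

**What disagreed:** The two cameras differed by 3 to 5 mm on absolute position, so I aligned ring to bar within each view. In one top picture the case looked twisted, but the plane fit did not confirm it.

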